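# Tighten the tray tier's tie screw with its hex key

### The job

The grey tray tier has worked loose: slide the white cover on its lid fully open by its blue tab, take the orange-headed hex key from its wooden holder, feel it into the hex socket that was under the cover and turn the screw clockwise, regrasping every quarter turn or so, until it is fully home (the red dot on the screw meets the red line on the collar). Then stand the key upright back in its holder, pushed down as it was, and leave the cover open so that the marks can be seen. Do not disturb the jug, mug, jar, nozzle tin, spatula or cake lifter.

Things in the scene. Friction and masses are not known exactly. Their poses are not given: they have to be found in the camera images.
- tier: tier of three grey plastic trays with a dark lid, fixed to the counter; 180 (its x) x 260 (its y) x 132 mm to the lid's top. Origin on the counter under the tie screw's axis, which is the middle of the tier; z up. On the lid stands a collar, outside diameter 80, bore 46, top at z = 140 mm; inside it the steel tie screw's face lies at z = 128 mm, with the hex socket in its middle. A red line on the collar's -x side marks the home position.
- socket (a point): centre of the floor of the hex socket, on the screw's vertical axis, at z = 104 mm; its axes are the tier's and do not turn with the screw. The socket is 21.2 mm across flats and 24 mm deep, with no lead-in chamfer: the screw's flat face round its mouth is at 24 mm above this point.
- tie_screw (a joint): angle of the tie screw, rad: grows clockwise seen from above to a hard stop at 4.71 (fully home, red dot at the red line). It stays where it is left and takes about 0.12 N m; greased, 0.1 rad of play with the key either way. At angle 0 a pair of the socket's flats faces along the tier's x axis; at angle q they have turned clockwise by q. A key loaded against the stop may bind till eased back.
- cover (a joint): travel of the cover along the tier's +y, m: 0 shut over the socket, 0.065 fully open at its stop (the socket is clear of it from 0.055). It takes about 2 N and stays where it is left. The cover is a white plate 84 (x) x 60 (y) x 4 mm, its top at z = 146 mm, middle over the screw's axis when shut.
- cover_tab (a point): middle of the upper edge of the -y face of the blue tab that stands on the cover: push this face towards the tier's +y. The tab is 30 (x) x 6 (y) mm and stands 18 mm above the plate; this point is at z = 164 mm and 19 mm to +y of the cover's middle.
- key: loose hex key, 95 mm long, 90 g: a steel hexagonal shank 20 mm across flats (23.1 across corners) from z = 0 to 60 mm and on it an orange square grip 34 x 34 mm from z = 60 to 95 mm. Origin at the middle of the shank's lower end, z up along the key; its x axis is square to one pair of flats of the shank and to one pair of faces of the grip. It starts standing upright in the holder, at any yaw.
- holder: wooden block 72 x 72 x 85 mm, fixed to the counter, with a square pocket 28 x 28 mm in its top, in the middle; the pocket's floor is 40 mm above the counter. Origin at the centre of its underside, z up.
- jug: bystander, loose: glass measuring jug, 90 mm across the rim, 100 mm high, handle to its +y reaching 71 mm from its axis. Origin at the centre of its underside.
- mug: bystander, loose: blue mug, 80 mm across, 90 mm high, handle to its +y. Origin at the centre of its underside.
- jar: bystander, loose: amber jar, 72 mm across, 95 mm high. Origin at the centre of its underside.
- tin: bystander, loose: round steel piping-nozzle tin, 57 mm across, 29 mm high, standing on the tier's lid at its -y end, its top at z = 161 mm. Origin at the centre of its underside.
- spatula: bystander, loose: red silicone spatula about 280 mm long with a steel handle end, 12 mm thick, lying on the counter to the right. Origin near its middle, on the counter.
- lifter: bystander, loose: wooden cake lifter, blade 200 x 120 mm, 310 mm long with its handle, 8 mm thick, lying on the counter to the left. Origin near its middle, on the counter.
Not all that is in view belongs to the job. What is shaped like the key but turquoise is not meant.

How it is judged:
On the way, in this order (a step that is already met when the one before it is completed fails the run):
1. the cover is slid open (its travel over 55 mm of 65) (value of joint cover above 0.055 m), for 0.1 s.
2. the key's end is in the hex socket, within 8 mm of its floor and 5 mm of its axis, the screw not yet home (horizontal distance between key and socket below 0.005 m and z of key in the frame of socket between -0.006 and 0.008 m and value of joint tie_screw below 4.4 rad), for 0.1 s.
3. the screw is turned home (over 4.58 rad) with the key still in the socket (horizontal distance between key and socket below 0.005 m and z of key in the frame of socket between -0.006 and 0.014 m and value of joint tie_screw above 4.58 rad), for 0.1 s.
At the end, for the whole second after the job is handed in: The screw is home (angle over 4.58 of 4.71 rad), the cover is open (over 55 of 65 mm), and the key stands at rest, released, upright within 0.12 rad in the holder's pocket: its lower end within 8 mm of the pocket's middle in x and y and within 6 mm of the pocket's floor (value of joint tie_screw above 4.58 rad and value of joint cover above 0.055 m and x of key in the frame of holder between -0.008 and 0.008 m and y of key in the frame of holder between -0.008 and 0.008 m and z of key in the frame of holder between 0.034 and 0.046 m and angle between key's own z axis and vertical below 0.12 rad and linear speed of key below 0.02 m/s); the robot touches nothing.
It fails at once if the jug, mug or jar is shifted by more than 30 mm or tipped (distance of any of jug, mug, jar from where it was at the start of the episode above 0.03 m or angle between any of jug, mug, jar's own z axis and vertical above 0.35 rad).
It fails at once if the nozzle tin is shifted by more than 30 mm or tipped (distance of tin from where it was at the start of the episode above 0.03 m or angle between tin's own z axis and vertical above 0.35 rad).
It fails at once if the spatula or cake lifter is shifted by more than 40 mm (distance of any of spatula, lifter from where it was at the start of the episode above 0.04 m).
It also fails if it takes over 72 s, if anything falls off the work surface, if the arm or the gripper's body presses on something with over 40 N, if the wrist force passes 120 N, or if a joint passes its speed limit or range.

### The arm

A 6-joint arm with a two-finger parallel gripper is mounted at the origin on the work surface. World frame = base frame: x ahead of the robot, y to its left, z up, the work surface at z = 0. Lengths are in m, angles in rad, forces in N, time in s.
With the tool pointing down it reaches from about 0.25 to 0.725 m from the base axis. Payload 4 kg.
Tool frame: the origin (TCP) lies between the finger pads; the fingertips stand 11 mm ahead of it and the grasp point (between the pads) lies 8 mm behind it (bot.tip_extent is the distance from the TCP to the fingertips, in m); z points along the fingers, y is the line along which they close (so a half turn about z gives the same grasp; the last joint's range is limited). The gripper opens to 85 mm and grips with 20 to 120 N. Pads are 22 mm wide; open, the fingers measure 114 mm over their backs; the gripper's body (76 mm by 85 mm) begins 54 mm behind the grasp point. The pads swing forward as they close: fully open they stand 13 mm farther back than shut.
Start: joints at [-1.174, 0.241, 0.005, 1.335, 0, 1.571], TCP at [0.193, -0.461, 0.242] pointing down, gripper open.
Joint ranges: [-2.72, 2.72], [-1.05, 1.87], [-1.09, 1.28], [-1.99, 2.15], [-1.42, 1.44], [-3.14, 3.14]. Speed limits (rad/s): [2.79, 2.79, 3.14, 3.14, 3.14, 3.14].

### API

Orientations are given as a unit quaternion [x, y, z, w].
In Python, from workcell import bot gives the robot as it stands. The module is installed in compiled form; this text tells all that it offers.
- The arm moves only by the tool drive_tool, never from a script. Its argument "rows" is a list of rows, each an object of numbers: "dx", "dy", "dz": the shift along the tool's x, y, z in units of 50 mm (1.0 is 50 mm); "wx", "wy", "wz": the turn, a rotation vector about the tool's x, y, z in units of 5 degrees (1.0 is 5 degrees); "hand": the finger opening in mm, from 0 to 85.4. A call has 1 to 20 rows; each row is the pose to reach, as a shift and turn from the pose commanded when the call began, along the tool's axes at that moment; what a row does not reach only later rows make up. A row lasts 1/10 s, in which the tool goes at most 50 mm and 8.59 degrees, less where a joint would pass 70% of its speed; a pose out of reach is approached as far as the arm can. A call with a gripper value outside its range is refused whole. The fingers move at their own pace and stop on an object; the grip force is fixed at half the most. Time passes only in rows, so rows that repeat a pose let the fingers close. It gives the time, the measured TCP pose, the force, the opening and the grip force at its end, in the units of the state.
- bot.get_obs(): the state, without advancing time (a new reading comes with each control period).
- bot.camera(name): name is "scene" or "top" or "wrist"; returns the picture (480x640x3 uint8, red, green, blue); there is no depth.
- bot.get_calibration(name): a dict with "vfov" (degrees; the focal length in pixels is half the picture's height over the tangent of half this angle, whatever the lens; pixels are square), "cx", "cy" (the principal point, pixels), "origin" and "rotation" of the camera in the world; the wrist camera has in their place "mount" (4x4, takes a point from camera to tool coordinates, whose origin is the TCP and whose axes are the flange's). Camera axes: x right, y up, looking along -z (the intrinsics and any distortion apply to the point x, -y, -z); pixel columns grow to the right and rows downward; lengths in m; the calibration is good to about 2 mm. A picture is of the moment at which its call begins: read the wrist's pose just before it. get_calibration takes no time and is no camera call.
- bot.job_done(): hands the job in; it is judged then, once.
Trained networks look in the newest picture that a camera, given by its name, has taken for a name from the list of things; names that differ only in an ending like _2 or _b are one class to them, and where a whole thing is asked for, a point or a joint stands for the part that bears it (a point fixed in the world has none). Each returns a list of dicts, best first, with "score" (0 to 1); they miss things now and then, are a little off and sometimes report something else, mostly with a low value. They report only what shows in the picture. A call takes as long as a camera call. They do not tell look-alikes from the thing itself.
- bot.look_for(camera, thing): "extent" ([centre column, centre row, width, height] in pixels, round what is visible of it).
- bot.outline_of(camera, thing): "region" (480x640 bool, what is visible of it) and "extent" ([centre column, centre row, width, height] in pixels, round what is visible of it).
The state is a dict: "clock": time; "joint_pos": joint angles; "joint_vel": joint speeds; "tau": joint torques, N m; "eef_pos": TCP position; "tool_rot": TCP orientation; "ft_force": force on the tool from outside, world axes, zero at the start; "ft_torque": the same for the moment, N m; "grip_width": finger opening in m; "grasp_force": force on a finger pad.
Only numpy, scipy, OpenCV 4.12 (cv2) and the standard library are available. Lean on these libraries where they do the work, as an engineer would, in place of code of your own. Each camera call takes 0.05 s, during which the arm holds its last target. There are 200 camera calls.

## Working session

There is one attempt and no reset: what is moved stays moved. The work goes in short steps, Python scripts to look and compute and a tool call to move; the robot and the scene stay as the last step left them, time stands still between calls to the robot, and variables do not carry over. Pictures are saved under pics/ and viewed, at most 10 in all, crops included, and the job is handed in when it is done.

Besides the shell and the picture viewer there is one more tool, called after "Request:" as name([rows], argument=value, ...), one row to a line, values as JSON. drive_tool: Moves the arm, as the interface text tells. Its arguments: {"type":"object","properties":{"rows":{"type":"array","items":{"type":"object","properties":{"dx":{"type":"number"},"dy":{"type":"number"},"dz":{"type":"number"},"wx":{"type":"number"},"wy":{"type":"number"},"wz":{"type":"number"},"hand":{"type":"number"}}}}},"required":["rows"]}

```bash
mkdir -p pics; cat > h.py <<'E'
import numpy as np, cv2
from workcell import bot
from scipy.spatial.transform import Rotation as R
def snap(n,f):
    im=bot.camera(n); cv2.imwrite('pics/'+f,im[:,:,::-1]); return im
E
python3 - <<'E'
from h import *
for n in ['scene','top','wrist']:
    c=bot.get_calibration(n); print(n,{k:(np.round(v,4).tolist() if not isinstance(v,str) else v) for k,v in c.items()})
a=snap('top','top0.png')
for t in ['tier','cover','cover_tab','key','holder','tin','jug','mug','jar']:
    print(t,[(round(d['score'],2),np.round(d['extent']).tolist()) for d in bot.look_for('top',t)][:4])
a=snap('scene','scene0.png')
for t in ['key','holder','cover_tab','tier','tie_screw']:
    print(t,[(round(d['score'],2),np.round(d['extent']).tolist()) for d in bot.look_for('scene',t)][:4])
o=bot.get_obs(); print(o)
E
```

```text
scene {'vfov': 52.195, 'cx': 322.0929, 'cy': 232.7716, 'origin': [0.8409, -0.4783, 0.9496], 'rotation': [0.2927, 0.095, 0.3148, 0.8979]}
top {'vfov': 52.8988, 'cx': 324.3517, 'cy': 230.8926, 'origin': [0.3055, 0.0059, 1.4738], 'rotation': [0.0432, -0.0492, -0.6997, 0.7114]}
wrist {'vfov': 64.4419, 'cx': 321.1251, 'cy': 237.5796, 'mount': [[-0.0002, 0.953, 0.3031, 0.0785], [1.0, 0.0002, -0.0003, 0.0011], [-0.0003, 0.3031, -0.953, -0.1308], [0.0, 0.0, 0.0, 1.0]]}
tier [(0.28, [280.0, 200.0, 32.0, 29.0])]
cover [(0.75, [280.0, 197.0, 29.0, 35.0]), (0.3, [379.0, 240.0, 40.0, 33.0])]
cover_tab [(0.9, [282.0, 199.0, 33.0, 30.0]), (0.44, [435.0, 245.0, 19.0, 15.0])]
key [(0.66, [403.0, 281.0, 19.0, 12.0]), (0.64, [434.0, 244.0, 18.0, 14.0]), (0.6, [432.0, 290.0, 14.0, 16.0])]
holder [(0.97, [430.0, 246.0, 35.0, 33.0])]
tin [(0.53, [310.0, 187.0, 20.0, 22.0])]
jug [(0.82, [379.0, 241.0, 38.0, 36.0]), (0.38, [370.0, 191.0, 28.0, 36.0])]
mug [(0.66, [369.0, 191.0, 26.0, 35.0])]
jar [(0.61, [427.0, 197.0, 34.0, 26.0])]
key [(0.95, [164.0, 309.0, 24.0, 35.0]), (0.68, [203.0, 286.0, 21.0, 38.0]),
[... 206 characters left out ...]
_pos': array([-1.17402484e+00,  2.40516080e-01,  4.98036993e-03,  1.33516762e+00,
       -1.19315895e-05,  1.57079565e+00]), 'joint_vel': array([ 1.71180655e-04,  4.91887741e-04,  1.29024449e-03, -1.86277858e-03,
       -9.33887913e-05,  2.23467858e-03]), 'tau': array([ 7.50196268e-04, -3.72152996e+01,  2.52677339e+01,  8.09669473e-04,
        2.33285527e-04, -6.54517038e-06]), 'eef_pos': array([ 0.19321918, -0.46116061,  0.24234092]), 'tool_rot': array([9.80385936e-01, 1.97087324e-01, 3.31514911e-06, 4.67607532e-05]), 'ft_force': array([ 0.13337982, -0.13212707, -0.70635341]), 'ft_torque': array([ 0.02414877, -0.04023033,  0.03927837]), 'grasp_force': 0.0, 'grip_width': 0.08519864745936777}
```

View images.

```bash
python3 - <<'E'
import cv2,numpy as np
a=cv2.imread('pics/top0.png')[140:340,220:470]; cv2.imwrite('pics/top0c.png',cv2.resize(a,None,fx=3,fy=3,interpolation=cv2.INTER_CUBIC)[:600])
a=cv2.imread('pics/scene0.png')[150:400,130:460]; cv2.imwrite('pics/scene0c.png',cv2.resize(a,None,fx=2.4,fy=2.4,interpolation=cv2.INTER_CUBIC))
E
```

```text
(no output)
```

View pics/top0c.png

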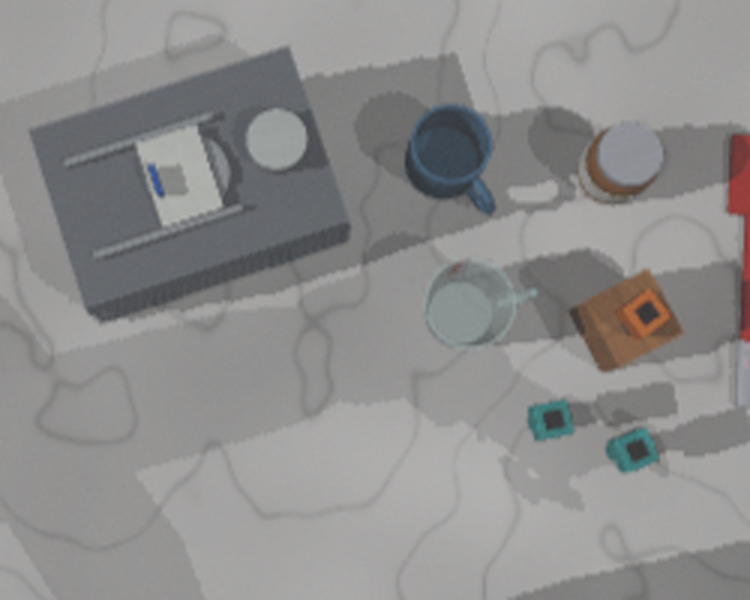

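View pics/scene0c.png

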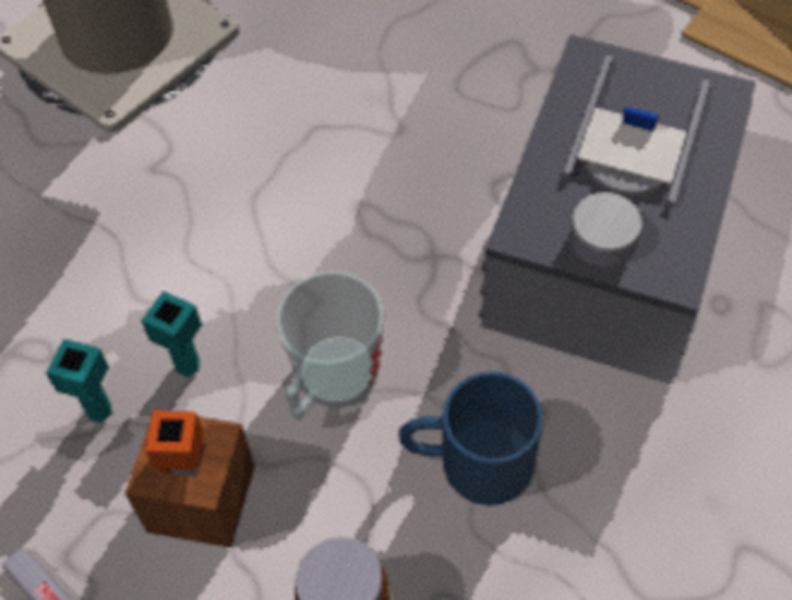

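```bash
cat >> h.py <<'E'
def cam(n,o=None):
    c=bot.get_calibration(n); f=240/np.tan(np.radians(c['vfov'])/2)
    if n=='wrist':
        o=o or bot.get_obs(); T=np.eye(4); T[:3,:3]=R.from_quat(o['tool_rot']).as_matrix(); T[:3,3]=o['eef_pos']; T=T@np.array(c['mount'])
    else:
        T=np.eye(4); T[:3,:3]=R.from_quat(c['rotation']).as_matrix() if np.size(c['rotation'])==4 else c['rotation']; T[:3,3]=c['origin']
    return f,c['cx'],c['cy'],T
def unproj(C,px,z):
    f,cx,cy,T=C; px=np.atleast_2d(px).astype(float)
    d=np.c_[(px[:,0]-cx)/f,-(px[:,1]-cy)/f,-np.ones(len(px))]@T[:3,:3].T
    return T[:3,3]+d*((z-T[2,3])/d[:,2])[:,None]
def proj(C,P):
    f,cx,cy,T=C; q=(np.atleast_2d(P)-T[:3,3])@T[:3,:3]
    return np.c_[cx+f*q[:,0]/-q[:,2], cy-f*q[:,1]/-q[:,2]]
def tool(o,P): # world point -> rows units in tool frame
    return R.from_quat(o['tool_rot']).inv().apply(np.asarray(P)-o['eef_pos'])/.05
E
python3 - <<'E'
from h import *
C=cam('top'); cr=lambda p:np.array(p,float)/3+[220,140]-1/3
P=unproj(C,cr([(30,130),(290,47),(350,228),(90,305)]),.132); print(P,P.mean(0))
print(np.degrees(np.arctan2(*(P[0]-P[1])[[1,0]]))-90,np.degrees(np.arctan2(*(P[3]-P[2])[[1,0]]))-90, np.linalg.norm(P[0]-P[1]),np.linalg.norm(P[1]-P[2]))
print('tin',unproj(C,cr((276,139)),.161))
print('tab',unproj(C,cr((156,180)),.164))
print('key',unproj(C,cr((646,313)),.135),'holder',unproj(C,cr([(573,313),(648,270),(682,330),(606,371)]),.085))
print('turq',unproj(C,cr([(551,420),(635,449)]),.09))
print('jug',unproj(C,cr((472,300)),.1),'mug',unproj(C,cr((450,147)),.09),'jar',unproj(C,cr((628,153)),.095))
S=cam('scene'); cs=lambda p:np.array(p,float)/2.4+[130,150]
print('S: key',unproj(S,cs((171,430)),.135),'tab',unproj(S,cs((640,113)),.164),'lid',unproj(S,cs([(570,38),(752,85),(693,307),(485,253)]),.132))
E
```

```text
[[ 0.61431753  0.26669419  0.132     ]
 [ 0.69973558  0.02235677  0.132     ]
 [ 0.5257583  -0.03714842  0.132     ]
 [ 0.44891854  0.20404217  0.132     ]] [0.57218249 0.11398618 0.132     ]
19.269142858997185 17.671110614864133 0.2588378287530836 0.18387212832717215
tin [[0.60325915 0.03337332 0.161     ]]
tab [[0.56208875 0.14288383 0.164     ]]
key [[ 0.449885   -0.31390395  0.135     ]] holder [[ 0.45408251 -0.25517537  0.085     ]
 [ 0.49726058 -0.32837906  0.085     ]
 [ 0.43936951 -0.36043959  0.085     ]
 [ 0.39857454 -0.28653239  0.085     ]]
turq [[ 0.35065976 -0.23247142  0.09      ]
 [ 0.32449247 -0.31234637  0.09      ]]
jug [[ 0.46333578 -0.15572311  0.1       ]] mug [[ 0.61446326 -0.13514006  0.09      ]] jar [[ 0.61051526 -0.30808916  0.095     ]]
S: key [[ 0.44819679 -0.31297998  0.135     ]] tab [[0.5611019  0.14349469 0.164     ]] lid [[ 0.44638459  0.204859    0.132     ]
 [ 0.61187395  0.26273406  0.132     ]
 [ 0.69541676  0.0246558   0.132     ]
 [ 0.53296403 -0.03963421  0.132     ]]
```

Request:
drive_tool([
  {"dx": 6.2,"dy": -0.7,"dz": -1.2,"hand": 60},
  {"dx": 6.2,"dy": -0.7,"dz": -1.2,"hand": 60},
  {"dx": 6.2,"dy": -0.7,"dz": -1.2,"hand": 60},
  {"dx": 6.2,"dy": -0.7,"dz": -1.2,"hand": 60},
  {"dx": 6.2,"dy": -0.7,"dz": -1.2,"hand": 60},
  {"dx": 6.2,"dy": -0.7,"dz": -1.2,"hand": 60},
  {"dx": 6.2,"dy": -0.7,"dz": -1.2,"hand": 60},
  {"dx": 6.2,"dy": -0.7,"dz": -1.2,"hand": 60},
  {"dx": 6.2,"dy": -0.7,"dz": -1.2,"hand": 60},
  {"dx": 6.2,"dy": -0.7,"dz": -1.2,"hand": 60},
])

```text
invalid input at $.rows[0]: expected keys dx, dy, dz, wx, wy, wz, hand
```

```bash
python3 - <<'E'
from h import *
o=bot.get_obs(); im=snap('wrist','w1.png'); np.save('w1o.npy',o,allow_pickle=True)
print(o['clock'],o['eef_pos'],o['tool_rot'],o['joint_pos'],o['joint_vel'])
for t in ['key','holder']:
    for d in bot.outline_of('wrist',t): 
        c=cv2.minAreaRect(np.argwhere(d['region'])[:,::-1].astype(np.float32)); print(t,round(d['score'],2),d['extent'],c)
E
```

```text
0.8 [ 0.19321918 -0.46116061  0.24234092] [9.80385936e-01 1.97087324e-01 3.31514911e-06 4.67607532e-05] [-1.17402484e+00  2.40516080e-01  4.98036993e-03  1.33516762e+00
 -1.19315895e-05  1.57079565e+00] [ 1.71180655e-04  4.91887741e-04  1.29024449e-03 -1.86277858e-03
 -9.33887913e-05  2.23467858e-03]
key 0.6 [218.9, 4.0, 23.9, 8.0] ((219.0, 4.0), (8.0, 24.0), 90.0)
```

View pics/w1.png

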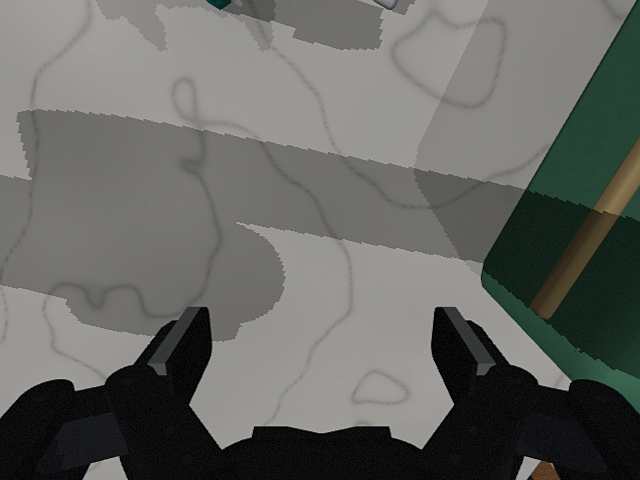

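Request:
drive_tool([
  {"dx": 6.2,"dy": -0.7,"dz": -1.2,"wx": 0,"wy": 0,"wz": 0,"hand": 60},
  {"dx": 6.2,"dy": -0.7,"dz": -1.2,"wx": 0,"wy": 0,"wz": 0,"hand": 60},
  {"dx": 6.2,"dy": -0.7,"dz": -1.2,"wx": 0,"wy": 0,"wz": 0,"hand": 60},
  {"dx": 6.2,"dy": -0.7,"dz": -1.2,"wx": 0,"wy": 0,"wz": 0,"hand": 60},
  {"dx": 6.2,"dy": -0.7,"dz": -1.2,"wx": 0,"wy": 0,"wz": 0,"hand": 60},
  {"dx": 6.2,"dy": -0.7,"dz": -1.2,"wx": 0,"wy": 0,"wz": 0,"hand": 60},
  {"dx": 6.2,"dy": -0.7,"dz": -1.2,"wx": 0,"wy": 0,"wz": 0,"hand": 60},
  {"dx": 6.2,"dy": -0.7,"dz": -1.2,"wx": 0,"wy": 0,"wz": 0,"hand": 60},
  {"dx": 6.2,"dy": -0.7,"dz": -1.2,"wx": 0,"wy": 0,"wz": 0,"hand": 60},
  {"dx": 6.2,"dy": -0.7,"dz": -1.2,"wx": 0,"wy": 0,"wz": 0,"hand": 60},
])

```text
clock: 1.95
eef_pos: [0.4645, -0.3096, 0.302]
tool_rot: [0.981, 0.196, -0.0, -0.0]
ft_force: [-0.0, 0.5, -1.1]
grip_width: 0.0599
grasp_force: 0.0
```

```bash
python3 - <<'E'
from h import *
o=bot.get_obs(); im=snap('wrist','w2.png'); np.save('w2o.npy',o,allow_pickle=True)
print(o['clock'],o['eef_pos'],o['tool_rot'],o['joint_pos'],o['joint_vel'])
for t in ['key','holder']:
    for d in bot.outline_of('wrist',t): 
        c=cv2.minAreaRect(np.argwhere(d['region'])[:,::-1].astype(np.float32)); print(t,round(d['score'],2),d['extent'],c)
E
```

```text
1.95 [ 0.46451148 -0.30960583  0.30200754] [ 9.80520947e-01  1.96413856e-01 -4.74440964e-04 -2.09353765e-04] [-5.87704082e-01  3.45867992e-01  3.02745882e-01  1.52864125e+00
 -3.74894834e-04  2.15849033e+00] [-1.18337910e-02 -7.61311646e-03 -1.26182489e-03  3.03011255e-05
  2.13063366e-03  1.27635375e-03]
key 0.9 [320.4, 230.6, 47.9, 52.9] ((318.4341735839844, 229.48931884765625), (50.587440490722656, 43.727115631103516), 72.6459732055664)
key 0.77 [271.6, 316.1, 39.1, 65.6] ((272.0, 314.5), (63.0, 38.0), 90.0)
key 0.47 [48.0, 14.2, 95.9, 26.6] ((48.49999237060547, 11.499998092651367), (96.99998474121094, 22.999996185302734), 0.0)
holder 0.67 [318.2, 209.2, 86.7, 93.5] ((317.71917724609375, 211.5821990966797), (85.7891845703125, 77.62377166748047), 83.9909896850586)
```

View pics/w2.png

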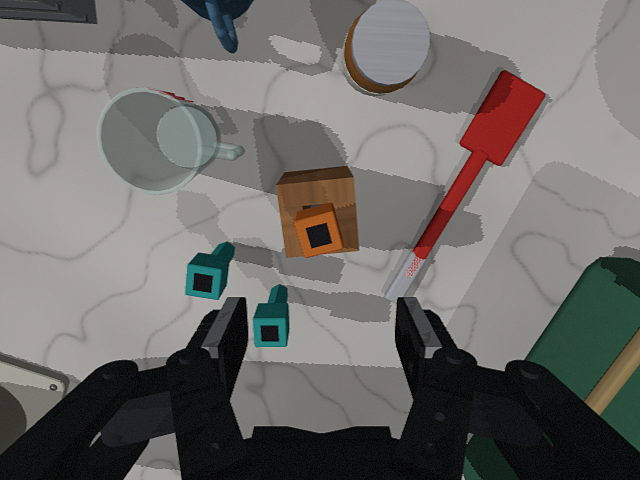

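```bash
cat >> h.py <<'E'
from scipy.optimize import minimize
def box(x,y,yaw,h,z0,z1):
    q=R.from_euler('z',yaw).apply([[sx*h,sy*h,0] for sx in(-1,1) for sy in(-1,1)])+[x,y,0]
    return np.r_[q+[0,0,z0],q+[0,0,z1]]
def fitbox(C,mask,p0,h,z0,z1):
    mf=cv2.resize(mask.astype(np.uint8),None,fx=4,fy=4,interpolation=cv2.INTER_LINEAR)
    def cost(p):
        hull=cv2.convexHull(proj(C,box(p[0],p[1],p[2],h,z0,z1)).astype(np.float32)); m=np.zeros_like(mf)
        cv2.fillConvexPoly(m,np.round((hull+.5)*4*16).astype(np.int32),1,shift=4)
        return 1-(m&mf).sum()/max((m|mf).sum(),1)
    best=None
    for a in np.radians([-30,0,30]):
        s=np.array([p0[0],p0[1],p0[2]+a]); sim=np.vstack([s,s+[.006,0,0],s+[0,.006,0],s+[0,0,.3]])
        r=minimize(cost,s,method='Nelder-Mead',options=dict(initial_simplex=sim,xatol=1e-5,fatol=1e-4,maxiter=150))
        if best is None or r.fun<best.fun: best=r
    return best.x,best.fun
E
python3 - <<'E'
from h import *
o=np.load('w2o.npy',allow_pickle=True).item(); C=cam('wrist',o)
im=cv2.imread('pics/w2.png'); hsv=cv2.cvtColor(im,cv2.COLOR_BGR2HSV)
print(hsv[225,300],hsv[190,300],hsv[245,300],hsv[248,325],hsv[235,318],hsv[210,350])
m=cv2.inRange(hsv,(5,190,110),(20,255,255)); m[:170]=0;m[270:]=0;m[:,:260]=0;m[:,370:]=0
n,l,s,c=cv2.connectedComponentsWithStats(m); k=1+s[1:,4].argmax(); m=(l==k).astype(np.uint8); print(s[k],c[k])
m=cv2.drawContours(m,cv2.findContours(m,0,1)[0],-1,1,-1)
print(fitbox(C,m,(.45,-.314,0.3),.017,.100,.135))
E
```

```text
[ 12 201 169] [ 13 145 111] [ 13 151 133] [ 13 196 168] [113  38  27] [ 13 145 102]
[ 294  211   49   47 1090] [318.14036697 233.42752294]
(array([ 0.44940251, -0.31487178,  0.58710099]), np.float64(0.25082658415991754))
```

```bash
python3 - <<'E'
from h import *
o=np.load('w2o.npy',allow_pickle=True).item(); C=cam('wrist',o)
im=cv2.imread('pics/w2.png'); hsv=cv2.cvtColor(im,cv2.COLOR_BGR2HSV)
m=cv2.inRange(hsv,(5,172,80),(20,255,255)); m[:170]=0;m[270:]=0;m[:,:260]=0;m[:,370:]=0
n,l,s,c=cv2.connectedComponentsWithStats(m); k=1+s[1:,4].argmax(); m=(l==k).astype(np.uint8); print(s[k],c[k])
m=cv2.drawContours(m,cv2.findContours(m,0,1)[0],-1,1,-1)
p,f=fitbox(C,m,(.45,-.314,0.3),.017,.100,.135); print(p,f)
v=im.copy(); cv2.polylines(v,[cv2.convexHull(proj(C,box(*p,.017,.1,.135)).astype(np.int32))],True,(0,255,0))
v2=cv2.cvtColor(m*255,cv2.COLOR_GRAY2BGR)
cv2.imwrite('pics/k.png',np.hstack([cv2.resize(x[160:280,250:390],None,fx=2.8,fy=2.8) for x in(v,v2)]))
E
```

```text
[ 294  203   50   55 1459] [317.5023989  228.76490747]
[ 0.45108249 -0.31390936  0.61818654] 0.08608511922728646
```

View pics/k.png

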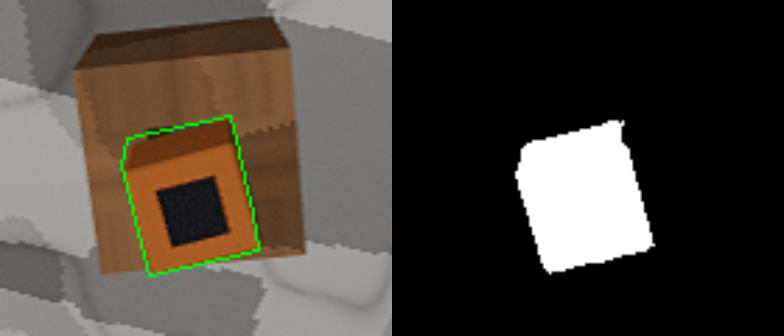

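Request:
drive_tool([
  {"dx": 5.3,"dy": -7.6,"dz": -0.6,"wx": 0,"wy": 0,"wz": -17.2,"hand": 0},
  {"dx": 5.3,"dy": -7.6,"dz": -0.6,"wx": 0,"wy": 0,"wz": -17.2,"hand": 0},
  {"dx": 5.3,"dy": -7.6,"dz": -0.6,"wx": 0,"wy": 0,"wz": -17.2,"hand": 0},
  {"dx": 5.3,"dy": -7.6,"dz": -0.6,"wx": 0,"wy": 0,"wz": -17.2,"hand": 0},
  {"dx": 5.3,"dy": -7.6,"dz": -0.6,"wx": 0,"wy": 0,"wz": -17.2,"hand": 0},
  {"dx": 5.3,"dy": -7.6,"dz": -0.6,"wx": 0,"wy": 0,"wz": -17.2,"hand": 0},
  {"dx": 5.3,"dy": -7.6,"dz": -0.6,"wx": 0,"wy": 0,"wz": -17.2,"hand": 0},
  {"dx": 5.3,"dy": -7.6,"dz": -0.6,"wx": 0,"wy": 0,"wz": -17.2,"hand": 0},
  {"dx": 5.3,"dy": -7.6,"dz": -0.6,"wx": 0,"wy": 0,"wz": -17.2,"hand": 0},
  {"dx": 5.3,"dy": -7.6,"dz": -0.6,"wx": 0,"wy": 0,"wz": -17.2,"hand": 0},
  {"dx": 5.3,"dy": -7.6,"dz": -0.6,"wx": 0,"wy": 0,"wz": -17.2,"hand": 0},
  {"dx": 5.3,"dy": -7.6,"dz": -0.6,"wx": 0,"wy": 0,"wz": -17.2,"hand": 0},
  {"dx": 5.3,"dy": -7.6,"dz": -0.6,"wx": 0,"wy": 0,"wz": -17.2,"hand": 0},
])

```text
clock: 3.4
eef_pos: [0.563, 0.1421, 0.3325]
tool_rot: [0.584, 0.812, -0.0, 0.0]
ft_force: [-0.8, 0.0, -0.4]
grip_width: 0.0002
grasp_force: 0.0
```

```bash
python3 - <<'E'
from h import *
o=bot.get_obs(); im=snap('wrist','w3.png'); np.save('w3o.npy',o,allow_pickle=True)
print(o['clock'],o['eef_pos'],o['tool_rot'],o['joint_pos'],o['grip_width'])
for t in ['cover','cover_tab','tin']:
    for d in bot.outline_of('wrist',t)[:2]: 
        c=cv2.minAreaRect(np.argwhere(d['region'])[:,::-1].astype(np.float32)); print(t,round(d['score'],2),d['extent'],c)
E
```

```text
3.4 [0.56300905 0.14208652 0.3324562 ] [ 5.84268156e-01  8.11560646e-01 -1.93066263e-04  5.45754293e-05] [ 2.47375183e-01  3.96408460e-01  4.54241288e-01  1.62885435e+00
 -3.32111231e-04  1.49533123e+00] 0.0002003536864742669
cover_tab 0.56 [322.1, 229.9, 100.5, 67.9] ((322.5935363769531, 230.80230712890625), (66.3104248046875, 98.08552551269531), 88.75463104248047)
```

View pics/w3.png

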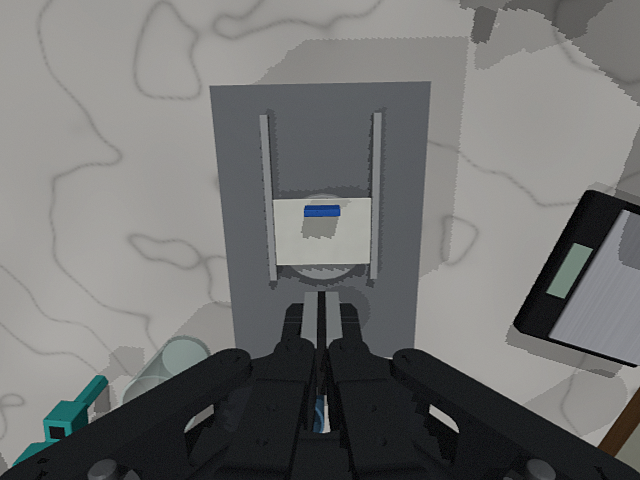

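```bash
python3 - <<'E'
from h import *
o=np.load('w3o.npy',allow_pickle=True).item(); C=cam('wrist',o)
im=cv2.imread('pics/w3.png').astype(int)
m=((im.min(2)>200)).astype(np.uint8); m[:190]=0;m[280:]=0;m[:,:265]=0;m[:,380:]=0
print(im[230,300],im[208,320],im[240,275])
m=cv2.morphologyEx(m,cv2.MORPH_CLOSE,np.ones((25,25)))
r=cv2.minAreaRect(np.argwhere(m)[:,::-1].astype(np.float32)); b=cv2.boxPoints(r); print(r,b)
P=unproj(C,b,.146); print(P,P.mean(0)); 
for i in range(4):
    d=P[(i+1)%4]-P[i]; print(np.linalg.norm(d),np.degrees(np.arctan2(d[1],d[0])))
mb=((im[:,:,0]-im[:,:,2]>70)).astype(np.uint8); mb[:195]=0; mb[225:]=0
ys,xs=np.nonzero(mb); print(xs.min(),xs.max(),ys.min(),ys.max())
T=unproj(C,[[(xs.min()+xs.max())/2,ys.min()],[(xs.min()+xs.max())/2,(ys.min()+ys.max())/2]],.164); print(T)
x=R.from_quat(o['tool_rot']).as_matrix(); print(x[:,0],np.degrees(np.arctan2(x[1,0],x[0,0])))
lid=unproj(C,[[210,86],[431,82]],.132); d=lid[1]-lid[0];print(lid,np.linalg.norm(d),np.degrees(np.arctan2(d[1],d[0])))
E
```

```text
[168 174 173] [111  54  17] [118 124 123]
((0.0, 0.0), (0.0, 0.0), 0.0) [[0. 0.]
 [0. 0.]
 [0. 0.]
 [0. 0.]]
[[0.29159143 0.21732301 0.146     ]
 [0.29159143 0.21732301 0.146     ]
 [0.29159143 0.21732301 0.146     ]
 [0.29159143 0.21732301 0.146     ]] [0.29159143 0.21732301 0.146     ]
0.0 0.0
0.0 0.0
0.0 0.0
0.0 0.0
304 339 205 216
[[0.56142376 0.15068295 0.164     ]
 [0.56286184 0.14638638 0.164     ]]
[-3.17261438e-01  9.48338063e-01 -3.14187480e-04] 108.49738980884722
[[0.44674456 0.20857369 0.132     ]
 [0.61537813 0.26811933 0.132     ]] 0.17883781389762624 19.448467857336464
```

```bash
python3 - <<'E'
from h import *
o=np.load('w3o.npy',allow_pickle=True).item(); C=cam('wrist',o)
im=cv2.imread('pics/w3.png').astype(int)
m=((im.min(2)>150)).astype(np.uint8); m[:190]=0;m[280:]=0;m[:,:265]=0;m[:,380:]=0
m=cv2.morphologyEx(m,cv2.MORPH_OPEN,np.ones((9,9)));m=cv2.morphologyEx(m,cv2.MORPH_CLOSE,np.ones((45,45)))
r=cv2.minAreaRect(np.argwhere(m)[:,::-1].astype(np.float32)); b=cv2.boxPoints(r); print(r)
P=unproj(C,b,.146); print(P,P.mean(0)); 
for i in range(4):
    d=P[(i+1)%4]-P[i]; print(np.linalg.norm(d),np.degrees(np.arctan2(d[1],d[0])))
print('tab -y top edge',unproj(C,[321.5,216.5],.164), 'from tcp',tool(o,unproj(C,[321.5,216.5],.164)[0]))
E
```

```text
((321.89483642578125, 231.0836944580078), (65.17156982421875, 95.28227996826172), 89.06080627441406)
[[0.52275847 0.13866854 0.146     ]
 [0.59882237 0.16553691 0.146     ]
 [0.62060049 0.11050966 0.146     ]
 [0.5403383  0.08205758 0.146     ]] [0.57062991 0.12419317 0.146     ]
0.08066985305859692 19.454960485462312
0.05918010294204673 -68.40783344833835
0.08515598082514907 -160.4811334603156
0.059277746180681525 107.25152652601895
tab -y top edge [[0.56444545 0.14165498 0.164     ]] from tcp [-0.01624078  0.02534655  3.36912296]
```

Request:
drive_tool([
  {"dx": -0.56,"dy": 0,"dz": 1.0,"wx": 0,"wy": 0,"wz": 0,"hand": 0},
  {"dx": -0.56,"dy": 0,"dz": 2.0,"wx": 0,"wy": 0,"wz": 0,"hand": 0},
  {"dx": -0.56,"dy": 0,"dz": 2.8,"wx": 0,"wy": 0,"wz": 0,"hand": 0},
  {"dx": -0.56,"dy": 0,"dz": 3.2,"wx": 0,"wy": 0,"wz": 0,"hand": 0},
  {"dx": -0.56,"dy": 0,"dz": 3.4,"wx": 0,"wy": 0,"wz": 0,"hand": 0},
  {"dx": -0.56,"dy": 0,"dz": 3.4,"wx": 0,"wy": 0,"wz": 0,"hand": 0},
  {"dx": -0.2,"dy": 0,"dz": 3.4,"wx": 0,"wy": 0,"wz": 0,"hand": 0},
  {"dx": 0.0,"dy": 0,"dz": 3.4,"wx": 0,"wy": 0,"wz": 0,"hand": 0},
  {"dx": 0.2,"dy": 0,"dz": 3.4,"wx": 0,"wy": 0,"wz": 0,"hand": 0},
  {"dx": 0.4,"dy": 0,"dz": 3.4,"wx": 0,"wy": 0,"wz": 0,"hand": 0},
  {"dx": 0.6,"dy": 0,"dz": 3.4,"wx": 0,"wy": 0,"wz": 0,"hand": 0},
  {"dx": 0.7,"dy": 0,"dz": 3.4,"wx": 0,"wy": 0,"wz": 0,"hand": 0},
  {"dx": 0.76,"dy": 0,"dz": 3.4,"wx": 0,"wy": 0,"wz": 0,"hand": 0},
  {"dx": 0.8,"dy": 0,"dz": 3.4,"wx": 0,"wy": 0,"wz": 0,"hand": 0},
  {"dx": 0.8,"dy": 0,"dz": 3.4,"wx": 0,"wy": 0,"wz": 0,"hand": 0},
])

```text
clock: 5.1
eef_pos: [0.5501, 0.182, 0.1621]
tool_rot: [0.582, 0.813, 0.0, -0.0]
ft_force: [0.8, -0.3, 0.5]
grip_width: 0.0003
grasp_force: 0.0
```

Request:
drive_tool([
  {"dx": 0.02,"dy": 0,"dz": 0,"wx": 0,"wy": 0,"wz": 0,"hand": 0},
  {"dx": 0.04,"dy": 0,"dz": 0,"wx": 0,"wy": 0,"wz": 0,"hand": 0},
  {"dx": 0.06,"dy": 0,"dz": 0,"wx": 0,"wy": 0,"wz": 0,"hand": 0},
])

```text
clock: 5.4
eef_pos: [0.5493, 0.1842, 0.1621]
tool_rot: [0.583, 0.813, -0.0, -0.0]
ft_force: [0.7, -1.0, -0.1]
grip_width: -0.0001
grasp_force: 0.8
```

Request:
drive_tool([
  {"dx": 0.03,"dy": 0,"dz": 0,"wx": 0,"wy": 0,"wz": 0,"hand": 0},
  {"dx": 0.06,"dy": 0,"dz": 0,"wx": 0,"wy": 0,"wz": 0,"hand": 0},
  {"dx": 0.08,"dy": 0,"dz": 0,"wx": 0,"wy": 0,"wz": 0,"hand": 0},
])

```text
clock: 5.7
eef_pos: [0.5485, 0.1864, 0.1621]
tool_rot: [0.583, 0.812, -0.002, 0.002]
ft_force: [1.6, -9.0, 0.5]
grip_width: -0.0002
grasp_force: 4.4
```

Request:
drive_tool([
  {"dx": -0.3,"dy": 0,"dz": 0,"wx": 0,"wy": 0,"wz": 0,"hand": 0},
  {"dx": -1.2,"dy": 0,"dz": -0.5,"wx": 0,"wy": 0,"wz": 0,"hand": 0},
  {"dx": -1.4,"dy": 0,"dz": -1.4,"wx": 0,"wy": 0,"wz": 0,"hand": 0},
  {"dx": -1.4,"dy": 0,"dz": -2.4,"wx": 0,"wy": 0,"wz": 0,"hand": 0},
  {"dx": -1.4,"dy": 0,"dz": -2.4,"wx": 0,"wy": 0,"wz": 0,"hand": 0},
  {"dx": -1.4,"dy": 0,"dz": -2.4,"wx": 0,"wy": 0,"wz": 0,"hand": 0},
])

```text
clock: 6.3
eef_pos: [0.5716, 0.122, 0.2842]
tool_rot: [0.583, 0.813, 0.002, 0.001]
ft_force: [0.1, 1.2, -1.0]
grip_width: 0.0001
grasp_force: 0.0
```

```bash
python3 - <<'E'
from h import *
o=bot.get_obs(); im=snap('wrist','w4.png'); np.save('w4o.npy',o,allow_pickle=True)
print(o['clock'],o['eef_pos'],o['tool_rot'],o['joint_pos'])
a=im[90:330,160:480,::-1]; cv2.imwrite('pics/w4c.png',cv2.resize(a,None,fx=2.5,fy=2.5,interpolation=cv2.INTER_CUBIC))
E
```

```text
6.3 [0.5715819  0.1220129  0.28415099] [0.58275275 0.81264635 0.00200746 0.00105772] [2.09738076e-01 3.98956184e-01 3.34537417e-01 1.50198505e+00
 1.14039183e-03 1.45396821e+00]
```

View pics/w4c.png

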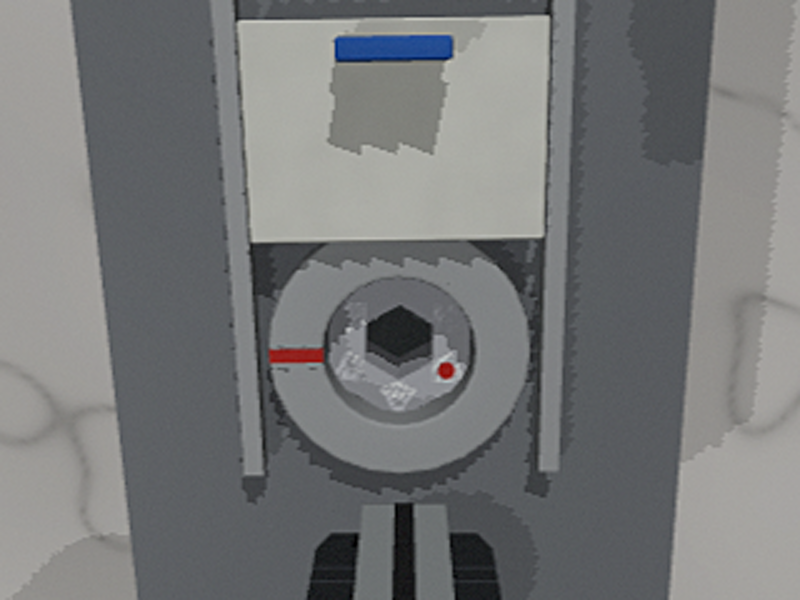

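```bash
python3 - <<'E'
from h import *
o=np.load('w4o.npy',allow_pickle=True).item(); C=cam('wrist',o)
cr=lambda p:np.array(p,float)/2.5+[160,90]-.3
Rm=R.from_quat(o['tool_rot']).as_matrix()
b=unproj(C,cr([(326,350),(474,350),(400,424),(400,278),(268,350),(530,350),(398,472)]),.14)
A=(b[0]+b[1])/2; B=(b[2]+b[3])/2; D=(b[4]+b[5])/2; 
print(A,B,D,[np.linalg.norm(b[i]-b[j]) for i,j in((0,1),(2,3),(4,5))])
h=unproj(C,cr([(400,305),(400,378),(366,341),(434,341)]),.128); print('hex',h,(h[0]+h[1])/2,(h[2]+h[3])/2,np.linalg.norm(h[0]-h[1]),np.linalg.norm(h[2]-h[3]))
d=unproj(C,cr((446,370)),.128)[0]; l=unproj(C,cr([(272,355),(320,355)]),.14)
c=(A+B)/2; ang=lambda v:np.degrees(np.arctan2(v[1],v[0]))
print('dot',d,ang(d-c),'line',l,ang(l[0]-c),ang(l[0]-l[1]))
pr=unproj(C,cr([(252,242),(544,237),(238,22),(550,15)]),.146); print('cover',pr,ang(pr[1]-pr[0]),ang(pr[3]-pr[2]),pr.mean(0))
r=unproj(C,cr([(237,0),(265,474),(551,0),(541,470)]),.146);print(ang(r[0]-r[1]),ang(r[2]-r[3]))
# socket outlines on scene cams for cross check
print(proj(cam('top'),[c,d]),proj(cam('scene'),[c,d]))
E
```

```text
[0.57362279 0.11773406 0.14      ] [0.57389372 0.11690968 0.14      ] [0.5733511  0.11764243 0.14      ] [np.float64(0.04456115239665197), np.float64(0.04587024619428144), np.float64(0.0788846545854809)]
hex [[0.57010633 0.12814561 0.128     ]
 [0.57770442 0.10561677 0.128     ]
 [0.56371589 0.11376668 0.128     ]
 [0.58390215 0.12057632 0.128     ]] [0.57390537 0.11688119 0.128     ] [0.57380902 0.1171715  0.128     ] 0.023775608274886628 0.02130390611072168
dot [0.59064416 0.11278927 0.128     ] -15.025443176457177 line [[0.53755903 0.10391218 0.14      ]
 [0.5512644  0.10853464 0.14      ]] -159.67327331200758 -161.36208716331168
cover [[0.52297328 0.13627221 0.146     ]
 [0.60112104 0.16417846 0.146     ]
 [0.50328112 0.1916677  0.146     ]
 [0.5811584  0.21988821 0.146     ]] 19.651441690718023 19.919075505132486 [0.55213346 0.17800164 0.146     ]
109.29692386772436 110.077869708911
[[281.73126445 197.40602432]
 [283.82023464 192.43665998]] [[393.29149864 214.80643243]
 [398.05662146 223.62926793]]
```

Request:
drive_tool([
  {"dx": -7.5,"dy": -5.1,"dz": 0,"wx": 0,"wy": 0,"wz": -3.3,"hand": 75},
  {"dx": -7.5,"dy": -5.1,"dz": 0,"wx": 0,"wy": 0,"wz": -3.3,"hand": 75},
  {"dx": -7.5,"dy": -5.1,"dz": 0,"wx": 0,"wy": 0,"wz": -3.3,"hand": 75},
  {"dx": -7.5,"dy": -5.1,"dz": 0,"wx": 0,"wy": 0,"wz": -3.3,"hand": 75},
  {"dx": -7.5,"dy": -5.1,"dz": 0,"wx": 0,"wy": 0,"wz": -3.3,"hand": 75},
  {"dx": -7.5,"dy": -5.1,"dz": 0,"wx": 0,"wy": 0,"wz": -3.3,"hand": 75},
  {"dx": -7.5,"dy": -5.1,"dz": 0,"wx": 0,"wy": 0,"wz": -3.3,"hand": 75},
  {"dx": -7.5,"dy": -5.1,"dz": 0,"wx": 0,"wy": 0,"wz": -3.3,"hand": 75},
  {"dx": -7.5,"dy": -5.1,"dz": 0.5,"wx": 0,"wy": 0,"wz": -3.3,"hand": 75},
  {"dx": -7.5,"dy": -5.1,"dz": 1.2,"wx": 0,"wy": 0,"wz": -3.3,"hand": 75},
  {"dx": -7.5,"dy": -5.1,"dz": 1.8,"wx": 0,"wy": 0,"wz": -3.3,"hand": 75},
  {"dx": -7.5,"dy": -5.1,"dz": 1.8,"wx": 0,"wy": 0,"wz": -3.3,"hand": 75},
  {"dx": -7.5,"dy": -5.1,"dz": 1.8,"wx": 0,"wy": 0,"wz": -3.3,"hand": 75},
])

```text
clock: 7.65
eef_pos: [0.4487, -0.3141, 0.1911]
tool_rot: [0.46, 0.888, 0.0, -0.002]
ft_force: [-0.1, 0.7, 1.4]
grip_width: 0.0751
grasp_force: 0.0
```

```bash
python3 - <<'E'
from h import *
o=bot.get_obs(); im=snap('wrist','w5.png'); np.save('w5o.npy',o,allow_pickle=True); C=cam('wrist',o)
print(o['clock'],o['eef_pos'],o['tool_rot'])
x=R.from_quat(o['tool_rot']).as_matrix(); print(x[:,2],np.degrees(np.arctan2(x[1,0],x[0,0])))
print(proj(C,[.4511,-.3139,.135]))
hsv=cv2.cvtColor(im,cv2.COLOR_RGB2HSV)
m=cv2.inRange(hsv,(5,172,80),(20,255,255))
n,l,s,c=cv2.connectedComponentsWithStats(m); k=1+s[1:,4].argmax(); m=(l==k).astype(np.uint8); print(s[k],c[k])
m=cv2.drawContours(m,cv2.findContours(m,0,1)[0],-1,1,-1)
p,f=fitbox(C,m,(.451,-.314,0.62),.017,.100,.135); print(p,np.degrees(p[2])%90,f)
print(tool(o,[p[0],p[1],.110]),tool(o,[.4511,-.3139,.11]))
E
```

```text
7.65 [ 0.4487143  -0.31406079  0.19105793] [ 4.59708448e-01  8.88067647e-01  4.51387351e-04 -1.94758904e-03]
[-0.00304417  0.00259237 -0.99999201] 125.26318011342593
[[323.79122803 270.29886443]]
[ 290  222   66   77 3574] [322.80973699 257.29770565]
[ 0.45067469 -0.31407338  0.67326144] 38.57503893590123 0.06761300434826578
[-0.02912201  0.03347125  1.62102555] [-0.03120161  0.04241865  1.62100865]
```

Request:
drive_tool([
  {"dx": -0.03,"dy": 0.04,"dz": 0.6,"wx": 0,"wy": 0,"wz": -0.4,"hand": 75},
  {"dx": -0.03,"dy": 0.04,"dz": 1.2,"wx": 0,"wy": 0,"wz": -0.4,"hand": 75},
  {"dx": -0.03,"dy": 0.04,"dz": 1.6,"wx": 0,"wy": 0,"wz": -0.4,"hand": 75},
  {"dx": -0.03,"dy": 0.04,"dz": 1.6,"wx": 0,"wy": 0,"wz": -0.4,"hand": 75},
  {"dx": -0.03,"dy": 0.04,"dz": 1.6,"wx": 0,"wy": 0,"wz": -0.4,"hand": 25},
  {"dx": -0.03,"dy": 0.04,"dz": 1.6,"wx": 0,"wy": 0,"wz": -0.4,"hand": 25},
  {"dx": -0.03,"dy": 0.04,"dz": 1.6,"wx": 0,"wy": 0,"wz": -0.4,"hand": 25},
  {"dx": -0.03,"dy": 0.04,"dz": 1.6,"wx": 0,"wy": 0,"wz": -0.4,"hand": 25},
  {"dx": -0.03,"dy": 0.04,"dz": 1.6,"wx": 0,"wy": 0,"wz": -0.4,"hand": 25},
  {"dx": -0.03,"dy": 0.04,"dz": 1.6,"wx": 0,"wy": 0,"wz": -0.4,"hand": 25},
])

```text
clock: 8.7
eef_pos: [0.4534, -0.3158, 0.1145]
tool_rot: [0.444, 0.896, -0.0, 0.002]
ft_force: [0.5, 1.4, 6.7]
grip_width: 0.0328
grasp_force: 59.7
```

Request:
drive_tool([
  {"dx": 0,"dy": 0,"dz": -0.5,"wx": 0,"wy": 0,"wz": 0,"hand": 25},
  {"dx": 0,"dy": 0,"dz": -1.3,"wx": 0,"wy": 0,"wz": 0,"hand": 25},
  {"dx": 0,"dy": 0,"dz": -2.2,"wx": 0,"wy": 0,"wz": 0,"hand": 25},
  {"dx": 0,"dy": 0,"dz": -3.2,"wx": 0,"wy": 0,"wz": 0,"hand": 25},
  {"dx": 0,"dy": 0,"dz": -3.2,"wx": 0,"wy": 0,"wz": 0,"hand": 25},
  {"dx": 0,"dy": 0,"dz": -3.2,"wx": 0,"wy": 0,"wz": 0,"hand": 25},
])

```text
clock: 9.3
eef_pos: [0.4527, -0.3156, 0.2743]
tool_rot: [0.444, 0.896, -0.0, 0.002]
ft_force: [-0.1, 0.8, -1.5]
grip_width: 0.0333
grasp_force: 60.0
```

```bash
python3 - <<'E'
from h import *
o=bot.get_obs(); im=snap('wrist','w6.png'); np.save('w6o.npy',o,allow_pickle=True); C=cam('wrist',o)
print(o['clock'],o['eef_pos'],o['tool_rot'],o['ft_force'])
Rm=R.from_quat(o['tool_rot']).as_matrix(); e=o['eef_pos']
pts=[e+Rm@np.array(v) for v in ([0,0,.0745],[.0115,0,.0745],[0,.0115,.0745],[0,-.0115,.0745],[0,0,.0145])]
print(proj(C,pts))
a=im[100:400,200:440,::-1]; cv2.imwrite('pics/w6c.png',cv2.resize(a,None,fx=2,fy=2,interpolation=cv2.INTER_CUBIC))
E
```

```text
9.3 [ 0.45271627 -0.31563687  0.2742645 ] [ 4.44413713e-01  8.95818921e-01 -3.52928594e-04  2.18791730e-03] [-0.05078079  0.78381307 -1.45900438]
[[320.04060386 255.55614827]
 [320.01992017 236.45232138]
 [340.06497387 255.55911643]
 [300.01803151 255.55318037]
 [319.53688476 304.70290331]]
```

View pics/w6c.png

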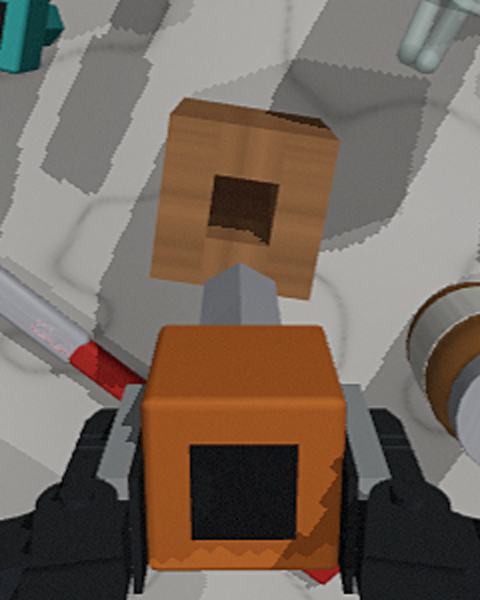

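```bash
python3 - <<'E'
from h import *
o=np.load('w6o.npy',allow_pickle=True).item(); C=cam('wrist',o)
Rm=R.from_quat(o['tool_rot']).as_matrix(); e=o['eef_pos']
for kx in (0,.0025):
  print(proj(C,[e+Rm@np.array(v) for v in ([kx,0,-.0205],[kx+.017,0,-.0205],[kx-.017,0,-.0205],[kx+.0115,0,.0745],[kx+.017,0,.0145])]))
phi=np.radians(108.5); x=np.array([np.cos(phi),np.sin(phi),0])
t=np.array([.5738,.1170,.2245])-.0025*x; print(t,tool(o,t),Rm[:,0],Rm[:,1],Rm[:,2])
E
```

```text
[[319.03542851 353.62887764]
 [318.93992143 308.31720871]
 [319.12356816 395.44519788]
 [320.01992017 236.45232138]
 [319.47824006 267.44954826]]
[[319.0218668  347.19475962]
 [318.92519878 301.33230345]
 [319.1110353  389.49919797]
 [320.01533495 232.21733012]
 [319.46928901 261.76350397]]
[0.57459326 0.11462919 0.2245    ] [5.38133085 7.14569226 0.98189463] [-0.60498333  0.79622688 -0.00423365] [0.79622997 0.60499265 0.00131236] [ 0.00360626 -0.002577   -0.99999018]
```

Request:
drive_tool([
  {"dx": 5.38,"dy": 7.15,"dz": 0,"wx": 0,"wy": 0,"wz": 3.74,"hand": 25},
  {"dx": 5.38,"dy": 7.15,"dz": 0,"wx": 0,"wy": 0,"wz": 3.74,"hand": 25},
  {"dx": 5.38,"dy": 7.15,"dz": 0,"wx": 0,"wy": 0,"wz": 3.74,"hand": 25},
  {"dx": 5.38,"dy": 7.15,"dz": 0,"wx": 0,"wy": 0,"wz": 3.74,"hand": 25},
  {"dx": 5.38,"dy": 7.15,"dz": 0,"wx": 0,"wy": 0,"wz": 3.74,"hand": 25},
  {"dx": 5.38,"dy": 7.15,"dz": 0,"wx": 0,"wy": 0,"wz": 3.74,"hand": 25},
  {"dx": 5.38,"dy": 7.15,"dz": 0,"wx": 0,"wy": 0,"wz": 3.74,"hand": 25},
  {"dx": 5.38,"dy": 7.15,"dz": 0,"wx": 0,"wy": 0,"wz": 3.74,"hand": 25},
  {"dx": 5.38,"dy": 7.15,"dz": 0,"wx": 0,"wy": 0,"wz": 3.74,"hand": 25},
  {"dx": 5.38,"dy": 7.15,"dz": 0,"wx": 0,"wy": 0,"wz": 3.74,"hand": 25},
  {"dx": 5.38,"dy": 7.15,"dz": 0.5,"wx": 0,"wy": 0,"wz": 3.74,"hand": 25},
  {"dx": 5.38,"dy": 7.15,"dz": 0.98,"wx": 0,"wy": 0,"wz": 3.74,"hand": 25},
  {"dx": 5.38,"dy": 7.15,"dz": 0.98,"wx": 0,"wy": 0,"wz": 3.74,"hand": 25},
  {"dx": 5.38,"dy": 7.15,"dz": 0.98,"wx": 0,"wy": 0,"wz": 3.74,"hand": 25},
])

```text
clock: 10.75
eef_pos: [0.5728, 0.1148, 0.2219]
tool_rot: [0.584, 0.812, -0.001, -0.001]
ft_force: [1.1, 0.4, -0.8]
grip_width: 0.0331
grasp_force: 60.1
```

```bash
python3 - <<'E'
from h import *
o=bot.get_obs(); im=snap('wrist','w7.png'); np.save('w7o.npy',o,allow_pickle=True); C=cam('wrist',o)
Rm=R.from_quat(o['tool_rot']).as_matrix(); e=o['eef_pos']
print(o['clock'],e,Rm[:,2],np.degrees(np.arctan2(Rm[1,0],Rm[0,0])),o['joint_pos'])
k=e+Rm@np.array([.0025,0,.0745]); print('keyend',k)
v=im[:,:,::-1].copy()
for P,c in (([.5738,.117,.128],(0,255,0)),(k,(255,255,0))):
    u=proj(C,P)[0]; print(u)
a=v[150:360,220:420]; cv2.imwrite('pics/w7c.png',cv2.resize(a,None,fx=2.85,fy=2.85,interpolation=cv2.INTER_CUBIC))
E
```

```text
10.75 [0.57280623 0.11476758 0.22193458] [-3.86848503e-03 -8.91595949e-04 -9.99992120e-01] 108.50682517986104 [ 1.97798986e-01  4.20884534e-01  2.07371380e-01  1.36125145e+00
 -1.14008533e-04  1.44558975e+00]
keyend [0.57172448 0.11707187 0.14743612]
[322.73129972 242.43497427]
[319.31172671 251.89893643]
```

View pics/w7c.png

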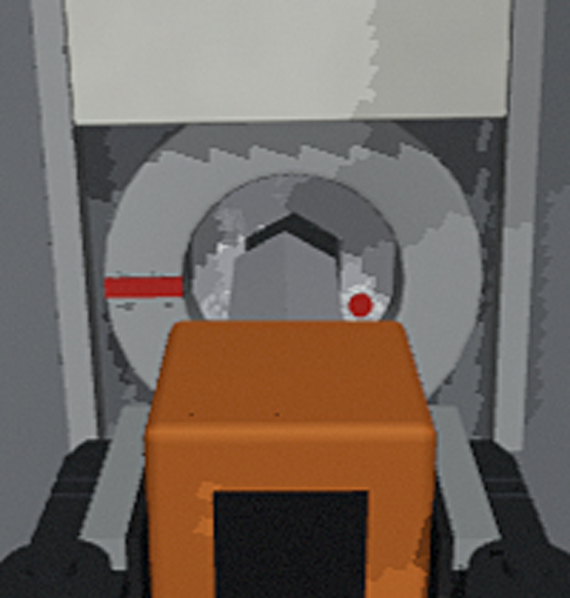

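```bash
python3 - <<'E'
from h import *
o=np.load('w7o.npy',allow_pickle=True).item(); C=cam('wrist',o)
cr=lambda p:np.array(p,float)/2.85+[220,150]-.3
Rm=R.from_quat(o['tool_rot']).as_matrix()
h=unproj(C,cr((293,212)),.128)[0]-.01224*Rm[:,0]; 
hl=unproj(C,cr([(245,243),(338,243)]),.128)
for zk in (.1474,.1455):
  k=unproj(C,cr((287,231)),zk)[0]-.01155*Rm[:,0]; print('key',k,'hex',h,'diff tool',Rm.T@(h-k))
dd=unproj(C,cr((361,305)),.128)[0]-h; print('dot ang',np.degrees(np.arctan2(dd[1],dd[0])))
dd=unproj(C,cr((106,287)),.14)[0]-h; print('line ang',np.degrees(np.arctan2(dd[1],dd[0])))
E
```

```text
key [0.57198484 0.11828871 0.14739558] hex [0.57378521 0.11656968 0.12799532] diff tool [-0.00220902  0.00123826  0.01939468]
key [0.57215213 0.11774855 0.14549558] hex [0.57378521 0.11656968 0.12799532] diff tool [-0.00164297  0.00124357  0.01749486]
dot ang -12.518969303895433
line ang -160.53000309541244
```

Request:
drive_tool([
  {"dx": -0.032,"dy": 0.026,"dz": 0.1,"wx": 0,"wy": 0,"wz": 0,"hand": 25},
  {"dx": -0.032,"dy": 0.026,"dz": 0.25,"wx": 0,"wy": 0,"wz": 0,"hand": 25},
  {"dx": -0.032,"dy": 0.026,"dz": 0.35,"wx": 0,"wy": 0,"wz": 0,"hand": 25},
  {"dx": -0.032,"dy": 0.026,"dz": 0.42,"wx": 0,"wy": 0,"wz": 0,"hand": 25},
  {"dx": -0.032,"dy": 0.026,"dz": 0.46,"wx": 0,"wy": 0,"wz": 0,"hand": 25},
  {"dx": -0.032,"dy": 0.026,"dz": 0.46,"wx": 0,"wy": 0,"wz": 0,"hand": 25},
])

```text
clock: 11.4
eef_pos: [0.5753, 0.1139, 0.1998]
tool_rot: [0.584, 0.812, -0.001, -0.0]
ft_force: [-0.8, -1.4, -1.5]
grip_width: 0.0331
grasp_force: 60.2
```

Request:
drive_tool([
  {"dx": 0,"dy": 0,"dz": 0.04,"wx": 0,"wy": 0,"wz": 0,"hand": 25},
  {"dx": 0,"dy": 0,"dz": 0.08,"wx": 0,"wy": 0,"wz": 0,"hand": 25},
  {"dx": 0,"dy": 0,"dz": 0.1,"wx": 0,"wy": 0,"wz": 0,"hand": 25},
])

```text
clock: 11.7
eef_pos: [0.5753, 0.1139, 0.195]
tool_rot: [0.584, 0.812, -0.001, -0.0]
ft_force: [-1.4, -1.8, 0.0]
grip_width: 0.033
grasp_force: 60.2
```

Request:
drive_tool([
  {"dx": 0,"dy": 0,"dz": 0.06,"wx": 0,"wy": 0,"wz": 0,"hand": 25},
  {"dx": 0,"dy": 0,"dz": 0.12,"wx": 0,"wy": 0,"wz": 0,"hand": 25},
  {"dx": 0,"dy": 0,"dz": 0.18,"wx": 0,"wy": 0,"wz": 0,"hand": 25},
  {"dx": 0,"dy": 0,"dz": 0.23,"wx": 0,"wy": 0,"wz": 0,"hand": 25},
  {"dx": 0,"dy": 0,"dz": 0.26,"wx": 0,"wy": 0,"wz": 0,"hand": 25},
  {"dx": 0,"dy": 0,"dz": 0.26,"wx": 0,"wy": 0,"wz": 0,"hand": 25},
])

```text
clock: 12.3
eef_pos: [0.5752, 0.114, 0.1817]
tool_rot: [0.584, 0.812, -0.001, -0.0]
ft_force: [-3.0, -4.5, -1.3]
grip_width: 0.0333
grasp_force: 60.1
```

Request:
drive_tool([
  {"dx": -0.005,"dy": -0.01,"dz": 0.03,"wx": 0,"wy": 0,"wz": 0,"hand": 25},
  {"dx": -0.005,"dy": -0.01,"dz": 0.03,"wx": 0,"wy": 0,"wz": 0,"hand": 60},
  {"dx": -0.005,"dy": -0.01,"dz": 0.03,"wx": 0,"wy": 0,"wz": 0,"hand": 60},
  {"dx": 0.05,"dy": -0.01,"dz": 0.03,"wx": 0,"wy": 0,"wz": 0,"hand": 60},
  {"dx": 0.05,"dy": -0.01,"dz": 0.03,"wx": 0,"wy": 0,"wz": 0,"hand": 60},
  {"dx": 0.05,"dy": -0.01,"dz": 0.03,"wx": 0,"wy": 0,"wz": 0,"hand": 25},
  {"dx": 0.05,"dy": -0.01,"dz": 0.03,"wx": 0,"wy": 0,"wz": 0,"hand": 25},
  {"dx": 0.05,"dy": -0.01,"dz": 0.03,"wx": 0,"wy": 0,"wz": 0,"hand": 25},
  {"dx": 0.05,"dy": -0.01,"dz": 0.03,"wx": 0,"wy": 0,"wz": 0,"hand": 25},
  {"dx": 0.05,"dy": -0.01,"dz": 0.03,"wx": 0,"wy": 0,"wz": 0,"hand": 25},
])

```text
clock: 13.3
eef_pos: [0.5744, 0.1166, 0.1811]
tool_rot: [0.584, 0.812, 0.0, 0.0]
ft_force: [-0.6, -0.6, 2.4]
grip_width: 0.0329
grasp_force: 59.4
```

```bash
python3 - <<'E'
from h import *
o=bot.get_obs(); im=snap('wrist','w8.png'); C=cam('wrist',o)
Rm=R.from_quat(o['tool_rot']).as_matrix(); e=o['eef_pos']
print(o['clock'],e,Rm[:,2],o['ft_force'],o['joint_pos'])
# dark recess centre on the grip top
g=im[260:470,200:440].max(2)<45; n,l,s,c=cv2.connectedComponentsWithStats(g.astype(np.uint8))
i=[j for j in range(1,n) if s[j,4]>800 and 60<c[j][0]<180]; print([(s[j],c[j]+[200,260]) for j in i])
for k in (-.0025,0,.0025): print(k,[proj(C,e+Rm@np.array([k,0,z]))[0].round(1).tolist() for z in(-.0205,-.018,-.016)])
E
```

```text
13.3 [0.57438517 0.11657133 0.18110204] [ 2.79336087e-04  2.85996238e-04 -9.99999920e-01] [-0.64708513 -0.55775566  2.40269402] [2.00118078e-01 4.41441629e-01 1.31635319e-01 1.26065940e+00
 2.24760806e-04 1.44748004e+00]
[(array([    0,    45,   240,   165, 21715], dtype=int32), array([319.51807506, 410.9898227 ])), (array([  95,   64,   53,   47, 2358], dtype=int32), array([321.24385072, 346.65776081]))]
-0.0025 [[317.9, 360.7], [317.9, 356.3], [318.0, 352.9]]
0 [[317.8, 354.4], [317.9, 350.0], [317.9, 346.7]]
0.0025 [[317.8, 347.9], [317.9, 343.7], [317.9, 340.4]]
```

Request:
drive_tool([
  {"dx": 0,"dy": 0,"dz": 0,"wx": 0,"wy": 0,"wz": 1.2,"hand": 25},
  {"dx": 0,"dy": 0,"dz": 0,"wx": 0,"wy": 0,"wz": 2.4,"hand": 25},
  {"dx": 0,"dy": 0,"dz": 0,"wx": 0,"wy": 0,"wz": 3.6,"hand": 25},
  {"dx": 0,"dy": 0,"dz": 0,"wx": 0,"wy": 0,"wz": 4.8,"hand": 25},
  {"dx": 0,"dy": 0,"dz": 0,"wx": 0,"wy": 0,"wz": 6,"hand": 25},
])

```text
clock: 13.85
eef_pos: [0.5736, 0.1159, 0.1811]
tool_rot: [0.776, 0.631, -0.001, 0.0]
ft_force: [-3.3, -1.9, 4.3]
grip_width: 0.0332
grasp_force: 60.0
```

Request:
drive_tool([
  {"dx": 0,"dy": 0,"dz": 0,"wx": 0,"wy": 0,"wz": 1.4,"hand": 25},
  {"dx": 0,"dy": 0,"dz": 0,"wx": 0,"wy": 0,"wz": 2.8,"hand": 25},
  {"dx": 0,"dy": 0,"dz": 0,"wx": 0,"wy": 0,"wz": 4.2,"hand": 25},
  {"dx": 0,"dy": 0,"dz": 0,"wx": 0,"wy": 0,"wz": 5.6,"hand": 25},
  {"dx": 0,"dy": 0,"dz": 0,"wx": 0,"wy": 0,"wz": 7,"hand": 25},
  {"dx": 0,"dy": 0,"dz": 0,"wx": 0,"wy": 0,"wz": 8.4,"hand": 25},
  {"dx": 0,"dy": 0,"dz": 0,"wx": 0,"wy": 0,"wz": 9.8,"hand": 25},
  {"dx": 0,"dy": 0,"dz": 0,"wx": 0,"wy": 0,"wz": 11.2,"hand": 25},
  {"dx": 0,"dy": 0,"dz": 0,"wx": 0,"wy": 0,"wz": 12,"hand": 25},
  {"dx": 0,"dy": 0,"dz": 0,"wx": 0,"wy": 0,"wz": 12,"hand": 25},
])

```text
clock: 14.85
eef_pos: [0.5723, 0.1159, 0.1811]
tool_rot: [0.987, 0.161, -0.002, 0.0]
ft_force: [-6.8, -1.5, 6.5]
grip_width: 0.0333
grasp_force: 60.0
```

```bash
python3 - <<'E'
from h import *
o=bot.get_obs(); Rm=R.from_quat(o['tool_rot']).as_matrix()
print(o['clock'],o['eef_pos'],o['ft_force'],o['ft_torque'],o['joint_pos'],np.degrees(np.arctan2(Rm[1,0],Rm[0,0])),'z',Rm[:,2])
E
```

```text
14.85 [0.57227313 0.11585199 0.18108146] [-6.83181992 -1.5000233   6.52320765] [-0.47980434  1.53753608  0.09760462] [ 2.00067264e-01  4.40513487e-01  1.30122653e-01  1.26447456e+00
 -6.48654704e-04  3.01916800e+00] 18.477484249503064 z [-0.00385898 -0.00144438 -0.99999151]
```

Request:
drive_tool([
  {"dx": 0,"dy": 0,"dz": 0,"wx": 0,"wy": 0,"wz": -0.3,"hand": 70},
  {"dx": 0,"dy": 0,"dz": 0,"wx": 0,"wy": 0,"wz": -0.3,"hand": 70},
  {"dx": 0,"dy": 0,"dz": 0,"wx": 0,"wy": 0,"wz": -0.3,"hand": 70},
  {"dx": 0,"dy": 0,"dz": 0,"wx": 0,"wy": 0,"wz": -0.3,"hand": 70},
  {"dx": 0,"dy": 0,"dz": 0,"wx": 0,"wy": 0,"wz": -18,"hand": 70},
  {"dx": 0,"dy": 0,"dz": 0,"wx": 0,"wy": 0,"wz": -18,"hand": 70},
  {"dx": 0,"dy": 0,"dz": 0,"wx": 0,"wy": 0,"wz": -18,"hand": 70},
  {"dx": 0,"dy": 0,"dz": 0,"wx": 0,"wy": 0,"wz": -18,"hand": 70},
  {"dx": 0,"dy": 0,"dz": 0,"wx": 0,"wy": 0,"wz": -18,"hand": 70},
  {"dx": 0,"dy": 0,"dz": 0,"wx": 0,"wy": 0,"wz": -18,"hand": 70},
  {"dx": 0,"dy": 0,"dz": 0,"wx": 0,"wy": 0,"wz": -18,"hand": 70},
  {"dx": 0,"dy": 0,"dz": 0,"wx": 0,"wy": 0,"wz": -18,"hand": 70},
  {"dx": 0,"dy": 0,"dz": 0,"wx": 0,"wy": 0,"wz": -18,"hand": 70},
  {"dx": 0,"dy": 0,"dz": 0,"wx": 0,"wy": 0,"wz": -18,"hand": 70},
  {"dx": 0,"dy": 0,"dz": 0,"wx": 0,"wy": 0,"wz": -18,"hand": 70},
  {"dx": 0,"dy": 0,"dz": 0,"wx": 0,"wy": 0,"wz": -18,"hand": 70},
])

```text
clock: 16.45
eef_pos: [0.5745, 0.1166, 0.1807]
tool_rot: [0.584, 0.812, 0.0, 0.0]
ft_force: [0.8, 0.7, -0.3]
grip_width: 0.0698
grasp_force: 0.0
```

```bash
python3 - <<'E'
from h import *
o=bot.get_obs(); im=snap('wrist','w9.png'); np.save('w9o.npy',o,allow_pickle=True); C=cam('wrist',o)
Rm=R.from_quat(o['tool_rot']).as_matrix(); e=o['eef_pos']
print(o['clock'],e,Rm[:,2],o['ft_force'],np.degrees(np.arctan2(Rm[1,0],Rm[0,0])))
g=im[260:470,200:440].max(2)<45; n,l,s,c=cv2.connectedComponentsWithStats(g.astype(np.uint8))
for j in range(1,n):
    if s[j,4]>800 and 60<c[j][0]<180 and s[j,4]<6000:
        r=cv2.minAreaRect(np.argwhere(l==j)[:,::-1].astype(np.float32)); print(s[j],c[j]+[200,260],r, 'centre',unproj(C,c[j]+[200,260],.199),unproj(C,c[j]+[200,260],.201))
cv2.imwrite('pics/w9c.png',im[100:480,120:520,::-1])
E
```

```text
16.45 [0.57449557 0.11656756 0.18069014] [ 7.59425486e-05  1.16507977e-05 -9.99999997e-01] [ 0.78433737  0.65736712 -0.30844027] 108.52041462498538
[  87   62   59   53 2360] [316.26779661 348.13559322] ((115.82598876953125, 88.30663299560547), (46.24005126953125, 52.919395446777344), 81.7028579711914) centre [[0.5736679  0.11730211 0.199     ]] [[0.57327194 0.11858194 0.201     ]]
```

View pics/w9c.png

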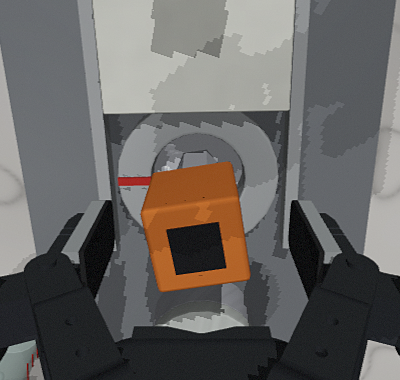

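Request:
drive_tool([
  {"dx": 0.02,"dy": -0.012,"dz": 0,"wx": 0,"wy": 0,"wz": -1.6,"hand": 70},
  {"dx": 0.02,"dy": -0.012,"dz": 0,"wx": 0,"wy": 0,"wz": -1.6,"hand": 25},
  {"dx": 0.02,"dy": -0.012,"dz": 0,"wx": 0,"wy": 0,"wz": -1.6,"hand": 25},
  {"dx": 0.02,"dy": -0.012,"dz": 0,"wx": 0,"wy": 0,"wz": -1.6,"hand": 25},
  {"dx": 0.02,"dy": -0.012,"dz": 0,"wx": 0,"wy": 0,"wz": -1.6,"hand": 25},
  {"dx": 0.02,"dy": -0.012,"dz": 0,"wx": 0,"wy": 0,"wz": -1.6,"hand": 25},
  {"dx": 0.02,"dy": -0.012,"dz": 0,"wx": 0,"wy": 0,"wz": -0.4,"hand": 25},
  {"dx": 0.02,"dy": -0.012,"dz": 0,"wx": 0,"wy": 0,"wz": 0.8,"hand": 25},
  {"dx": 0.02,"dy": -0.012,"dz": 0,"wx": 0,"wy": 0,"wz": 2.0,"hand": 25},
  {"dx": 0.02,"dy": -0.012,"dz": 0,"wx": 0,"wy": 0,"wz": 3.2,"hand": 25},
  {"dx": 0.02,"dy": -0.012,"dz": 0,"wx": 0,"wy": 0,"wz": 4.4,"hand": 25},
  {"dx": 0.02,"dy": -0.012,"dz": 0,"wx": 0,"wy": 0,"wz": 5.6,"hand": 25},
  {"dx": 0.02,"dy": -0.012,"dz": 0,"wx": 0,"wy": 0,"wz": 6.8,"hand": 25},
  {"dx": 0.02,"dy": -0.012,"dz": 0,"wx": 0,"wy": 0,"wz": 8.0,"hand": 25},
  {"dx": 0.02,"dy": -0.012,"dz": 0,"wx": 0,"wy": 0,"wz": 9.0,"hand": 25},
  {"dx": 0.02,"dy": -0.012,"dz": 0,"wx": 0,"wy": 0,"wz": 9.0,"hand": 25},
])

```text
clock: 18.1
eef_pos: [0.5728, 0.1167, 0.181]
tool_rot: [0.85, 0.526, -0.001, 0.0]
ft_force: [-3.4, -2.7, 3.6]
grip_width: 0.0329
grasp_force: 59.9
```

```bash
cat > q.py <<'E'
from h import *
o=bot.get_obs(); Rm=R.from_quat(o['tool_rot']).as_matrix()
print(o['clock'],o['eef_pos'],o['ft_force'].round(1),o['ft_torque'].round(3),o['joint_pos'][5],np.degrees(np.arctan2(Rm[1,0],Rm[0,0])),'z',Rm[:,2].round(4),o['grip_width'])
E
python3 q.py
```

```text
18.1 [0.57276186 0.11665524 0.18096579] [-3.4 -2.7  3.6] [-0.577  0.719  0.065] 2.2345964626052894 63.5087013252125 z [-0.0012 -0.0013 -1.    ] 0.032919884596373995
```

Request:
drive_tool([
  {"dx": 0,"dy": 0,"dz": 0,"wx": 0,"wy": 0,"wz": 0.6,"hand": 25},
  {"dx": 0,"dy": 0,"dz": 0,"wx": 0,"wy": 0,"wz": 1.2,"hand": 25},
  {"dx": 0,"dy": 0,"dz": 0,"wx": 0,"wy": 0,"wz": 1.8,"hand": 25},
  {"dx": 0,"dy": 0,"dz": 0,"wx": 0,"wy": 0,"wz": 2.4,"hand": 25},
  {"dx": 0,"dy": 0,"dz": 0,"wx": 0,"wy": 0,"wz": 2.4,"hand": 25},
])

```text
clock: 18.6
eef_pos: [0.5727, 0.1167, 0.1809]
tool_rot: [0.9, 0.435, -0.001, 0.0]
ft_force: [-3.9, -2.4, 4.6]
grip_width: 0.0335
grasp_force: 60.0
```

```bash
python3 q.py
```

```text
18.6 [0.57267379 0.11666521 0.18092635] [-3.9 -2.4  4.6] [-0.769  0.94   0.088] 2.4423110676042885 51.605799994590285 z [-0.0015 -0.0012 -1.    ] 0.033502716917568356
```

Request:
drive_tool([
  {"dx": 0,"dy": 0,"dz": 0,"wx": 0,"wy": 0,"wz": 0.4,"hand": 25},
  {"dx": 0,"dy": 0,"dz": 0,"wx": 0,"wy": 0,"wz": 0.8,"hand": 25},
  {"dx": 0,"dy": 0,"dz": 0,"wx": 0,"wy": 0,"wz": 0.8,"hand": 25},
])

```text
clock: 18.9
eef_pos: [0.5727, 0.1167, 0.1809]
tool_rot: [0.915, 0.404, -0.001, 0.0]
ft_force: [-4.3, -3.0, 5.1]
grip_width: 0.0332
grasp_force: 60.1
```

```bash
python3 q.py
```

```text
18.9 [0.57270538 0.11670649 0.18094591] [-4.3 -3.   5.1] [-0.816  1.093  0.034] 2.5117605399488876 47.62932364451452 z [-0.0014 -0.0012 -1.    ] 0.03322550553705545
```

Request:
drive_tool([
  {"dx": 0,"dy": 0,"dz": 0,"wx": 0,"wy": 0,"wz": 0.3,"hand": 25},
  {"dx": 0,"dy": 0,"dz": 0,"wx": 0,"wy": 0,"wz": 0.6,"hand": 25},
  {"dx": 0,"dy": 0,"dz": 0,"wx": 0,"wy": 0,"wz": 0.6,"hand": 25},
])

```text
clock: 19.2
eef_pos: [0.5726, 0.1167, 0.181]
tool_rot: [0.925, 0.38, -0.001, 0.0]
ft_force: [-4.5, -3.1, 4.8]
grip_width: 0.0334
grasp_force: 60.2
```

```bash
python3 q.py
```

```text
19.2 [0.57260978 0.11670358 0.18095292] [-4.5 -3.1  4.8] [-0.797  1.145  0.049] 2.5639766069102774 44.63884196168808 z [-0.0016 -0.0012 -1.    ] 0.033382335905741085
```

Request:
drive_tool([
  {"dx": 0,"dy": 0,"dz": 0,"wx": 0,"wy": 0,"wz": 0.3,"hand": 25},
  {"dx": 0,"dy": 0,"dz": 0,"wx": 0,"wy": 0,"wz": 0.6,"hand": 25},
  {"dx": 0,"dy": 0,"dz": 0,"wx": 0,"wy": 0,"wz": 0.6,"hand": 25},
])

```text
clock: 19.5
eef_pos: [0.5726, 0.1167, 0.1809]
tool_rot: [0.935, 0.355, -0.001, 0.0]
ft_force: [-4.5, -3.1, 6.5]
grip_width: 0.0332
grasp_force: 60.2
```

```bash
python3 q.py
```

```text
19.5 [0.57259934 0.1166916  0.1809227 ] [-4.5 -3.1  6.5] [-0.81   1.133  0.09 ] 2.6163071127590953 41.63985182674885 z [-0.0016 -0.0012 -1.    ] 0.03322561961442781
```

Request:
drive_tool([
  {"dx": 0,"dy": 0,"dz": 0,"wx": 0,"wy": 0,"wz": 0.3,"hand": 25},
  {"dx": 0,"dy": 0,"dz": 0,"wx": 0,"wy": 0,"wz": 0.6,"hand": 25},
  {"dx": 0,"dy": 0,"dz": 0,"wx": 0,"wy": 0,"wz": 0.8,"hand": 25},
  {"dx": 0,"dy": 0,"dz": 0,"wx": 0,"wy": 0,"wz": 0.8,"hand": 25},
])

```text
clock: 19.9
eef_pos: [0.5725, 0.1167, 0.1809]
tool_rot: [0.946, 0.323, -0.001, 0.0]
ft_force: [-4.7, -3.4, 5.6]
grip_width: 0.0331
grasp_force: 60.2
```

```bash
python3 q.py; python3 - <<'E'
from h import *
o=bot.get_obs(); C=cam('wrist',o); im=snap('wrist','w10.png').astype(int)
m=((im[:,:,0]-im[:,:,1]>60)&(im[:,:,1]-im[:,:,2]<25)).astype(np.uint8)
n,l,s,c=cv2.connectedComponentsWithStats(m)
for j in range(1,n):
    if s[j,4]>4:
        P=unproj(C,c[j],.135)[0]; d=P-[.5738,.1168,.135]; print(s[j],c[j].round(1),P.round(4),np.degrees(np.arctan2(d[1],d[0])).round(1),np.hypot(*d[:2]).round(4))
E
```

```text
19.9 [0.57251998 0.11670191 0.18092877] [-4.7 -3.4  5.6] [-0.87   1.162  0.299] 2.685283932780149 37.69412178289232 z [-0.0017 -0.0014 -1.    ] 0.033077396162830154
```

Request:
drive_tool([
  {"dx": 0,"dy": 0,"dz": 0,"wx": 0,"wy": 0,"wz": 0.2,"hand": 25},
  {"dx": 0,"dy": 0,"dz": 0,"wx": 0,"wy": 0,"wz": 0.3,"hand": 25},
  {"dx": 0,"dy": 0,"dz": 0,"wx": 0,"wy": 0,"wz": 0.3,"hand": 25},
  {"dx": 0,"dy": 0,"dz": 0,"wx": 0,"wy": 0,"wz": 0.3,"hand": 25},
])

```text
clock: 20.35
eef_pos: [0.5725, 0.1167, 0.1809]
tool_rot: [0.95, 0.311, -0.001, 0.0]
ft_force: [-4.1, -4.2, 5.2]
grip_width: 0.033
grasp_force: 60.3
```

```bash
python3 q.py
```

```text
20.35 [0.57252762 0.11670795 0.18092265] [-4.1 -4.2  5.2] [-0.886  1.188  0.496] 2.710816950348411 36.23466140929449 z [-0.0017 -0.0015 -1.    ] 0.033028316174981434
```

Request:
drive_tool([
  {"dx": 0,"dy": 0,"dz": 0,"wx": 0,"wy": 0,"wz": -0.4,"hand": 25},
  {"dx": 0,"dy": 0,"dz": 0,"wx": 0,"wy": 0,"wz": -0.9,"hand": 25},
  {"dx": 0,"dy": 0,"dz": 0,"wx": 0,"wy": 0,"wz": -0.9,"hand": 25},
  {"dx": 0,"dy": 0,"dz": 0,"wx": 0,"wy": 0,"wz": -0.9,"hand": 25},
])

```text
clock: 20.75
eef_pos: [0.5726, 0.1167, 0.1809]
tool_rot: [0.938, 0.348, -0.001, 0.0]
ft_force: [-4.7, -3.5, 4.6]
grip_width: 0.033
grasp_force: 60.2
```

```bash
python3 q.py
```

```text
20.75 [0.57259604 0.11674286 0.18092059] [-4.7 -3.5  4.6] [-0.804  1.17   0.104] 2.6331363191149997 40.679869222727554 z [-0.0016 -0.0012 -1.    ] 0.03303746400984955
```

Request:
drive_tool([
  {"dx": 0,"dy": 0,"dz": 0,"wx": 0,"wy": 0,"wz": -0.3,"hand": 50},
  {"dx": 0,"dy": 0,"dz": 0,"wx": 0,"wy": 0,"wz": -0.3,"hand": 50},
  {"dx": 0,"dy": 0,"dz": 0,"wx": 0,"wy": 0,"wz": -0.3,"hand": 50},
  {"dx": 0,"dy": 0,"dz": 0,"wx": 0,"wy": 0,"wz": -0.3,"hand": 25},
  {"dx": 0,"dy": 0,"dz": 0,"wx": 0,"wy": 0,"wz": -0.3,"hand": 25},
  {"dx": 0,"dy": 0,"dz": 0,"wx": 0,"wy": 0,"wz": -0.3,"hand": 25},
  {"dx": 0,"dy": 0,"dz": 0,"wx": 0,"wy": 0,"wz": -0.3,"hand": 25},
])

```text
clock: 21.45
eef_pos: [0.5736, 0.1176, 0.1809]
tool_rot: [0.933, 0.359, 0.0, -0.0]
ft_force: [0.2, 1.2, 0.2]
grip_width: 0.0335
grasp_force: 59.1
```

```bash
python3 q.py
```

```text
21.45 [0.57358894 0.11756232 0.18094217] [0.2 1.2 0.2] [ 0.252  0.015 -0.026] 2.6095797551018602 42.05109018521045 z [ 4.e-04  6.e-04 -1.e+00] 0.03345189631966928
```

Relaxed; lift straight up.

Request:
drive_tool([
  {"dx": 0,"dy": 0,"dz": -0.2,"wx": 0,"wy": 0,"wz": 0,"hand": 25},
  {"dx": 0,"dy": 0,"dz": -0.5,"wx": 0,"wy": 0,"wz": 0,"hand": 25},
  {"dx": 0,"dy": 0,"dz": -1.0,"wx": 0,"wy": 0,"wz": 0,"hand": 25},
  {"dx": 0,"dy": 0,"dz": -1.9,"wx": 0,"wy": 0,"wz": 0,"hand": 25},
  {"dx": 0,"dy": 0,"dz": -1.9,"wx": 0,"wy": 0,"wz": 0,"hand": 25},
  {"dx": 0,"dy": 0,"dz": -1.9,"wx": 0,"wy": 0,"wz": 0,"hand": 25},
])

```text
clock: 22.05
eef_pos: [0.5742, 0.1172, 0.2776]
tool_rot: [0.933, 0.359, 0.002, 0.0]
ft_force: [-0.1, -0.8, -1.5]
grip_width: 0.033
grasp_force: 59.1
```

```bash
python3 - <<'E'
from h import *
o=bot.get_obs(); im=snap('wrist','w11.png'); np.save('w11o.npy',o,allow_pickle=True); C=cam('wrist',o)
Rm=R.from_quat(o['tool_rot']).as_matrix(); e=o['eef_pos']
print(o['clock'],e,Rm.T.round(4).tolist(),o['joint_pos'])
c=np.array([.5738,.1170,0]); print(proj(C,c+[0,0,.128]))
for k in (0,.002): print(k,[proj(C,e+Rm@np.array(v))[0].round(1).tolist() for v in ([k,0,-.018],[k+.010,0,.077],[k+.01,0.01155,.077],[k+.01,-.01155,.077])])
i=im.astype(int); m=((i[:,:,0]-i[:,:,1]>60)&(i[:,:,1]-i[:,:,2]<25)).astype(np.uint8)
n,l,s,cc=cv2.connectedComponentsWithStats(m)
for j in range(1,n):
    if s[j,4]>6:
      for z in(.128,.14):
        P=unproj(C,cc[j],z)[0]; d=P-c; print(s[j],cc[j].round(1),z,np.degrees(np.arctan2(d[1],d[0])).round(1),np.hypot(*d[:2]).round(4))
T=bot.camera('top'); S=snap('scene','s11.png')
a=im[100:420,180:460,::-1]; b=cv2.resize(S[150:290,330:460,::-1],(520,560),interpolation=cv2.INTER_CUBIC)
a=cv2.resize(a,(245,280)); cv2.imwrite('pics/w11c.png',np.hstack([cv2.copyMakeBorder(a,0,280,0,0,0),b]))
E
```

```text
22.05 [0.57417458 0.11721543 0.27761763] [[0.7428, 0.6695, 0.0028], [0.6695, -0.7428, 0.0021], [0.0035, 0.0003, -1.0]] [ 2.01572577e-01  4.03834043e-01  3.25113284e-01  1.48862559e+00
 -3.88084263e-04  2.60963122e+00]
[[318.72261129 224.70745717]]
0 [[317.0, 354.2], [318.6, 240.8], [338.7, 240.8], [298.5, 240.8]]
0.002 [[317.0, 349.2], [318.6, 237.5], [338.8, 237.5], [298.5, 237.5]]
```

View pics/w11c.png

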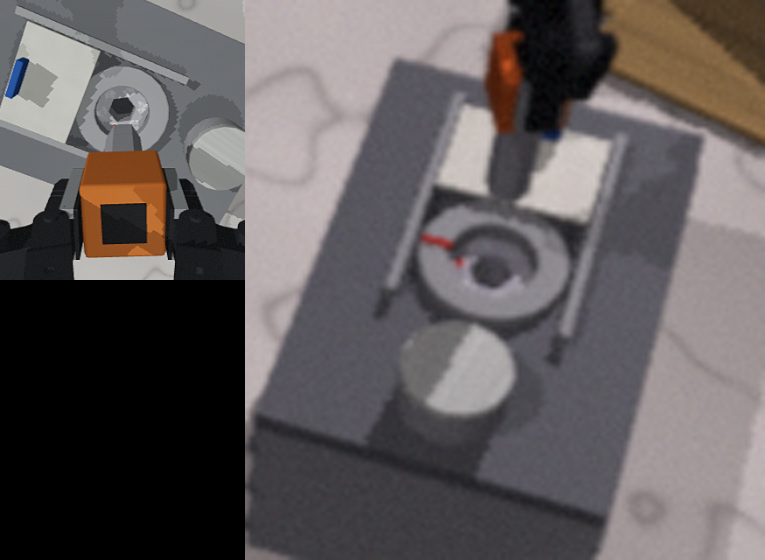

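```bash
python3 - <<'E'
from h import *
C=cam('scene'); i=cv2.imread('pics/s11.png').astype(int)
m=((i[:,:,2]-i[:,:,1]>30)&(i[:,:,1]-i[:,:,0]<25)).astype(np.uint8); m[:195]=0;m[230:]=0;m[:,:360]=0;m[:,:][:,410:]=0
n,l,s,cc=cv2.connectedComponentsWithStats(m)
cr=lambda p:np.array([330+(p[0]-245)/4-.4,150+p[1]/4-.4])
ctr=unproj(C,cr((495,250)),.14)[0]; print('collar ctr',ctr)
for j in range(1,n):
    for z in(.128,.14):
        P=unproj(C,cc[j],z)[0]; d=P-[.5738,.117,0]; print(s[j],cc[j],z,P.round(4),np.degrees(np.arctan2(d[1],d[0])).round(1),np.hypot(*d[:2]).round(4))
print(proj(C,[[.5738,.117,.14]]))
# dot expected for given screw angles
for q in (4.4,4.58,4.71):
    a=np.radians(19.3)+np.pi+ (4.71-q); print(q,proj(C,[.5738+.0175*np.cos(a),.117+.0175*np.sin(a),.128]))
a=np.radians(199.3); print('line',proj(C,[[.5738+r*np.cos(a),.117+r*np.sin(a),.14] for r in(.023,.04)]))
E
```

```text
collar ctr [0.56779177 0.12178997 0.14      ]
[374 208   8   4  20] [377.3 209.7] 0.128 [0.5354 0.1161 0.128 ] -178.7 0.0384
[374 208   8   4  20] [377.3 209.7] 0.14 [0.5398 0.1074 0.14  ] -164.3 0.0353
[382 214   3   3   6] [383.16666667 215.16666667] 0.128 [0.5535 0.1117 0.128 ] -165.4 0.0209
[382 214   3   3   6] [383.16666667 215.16666667] 0.14 [0.5577 0.1031 0.14  ] -139.2 0.0212
[[393.22325738 214.91037733]]
4.4 [[384.21968004 218.17227757]]
4.58 [[384.27757799 217.00551801]]
4.71 [[384.4840274  216.19107227]]
line [[382.62345842 212.00545103]
 [374.84360506 209.8733445 ]]
```

```bash
python3 - <<'E'
from h import *
o=np.load('w6o.npy',allow_pickle=True).item(); C=cam('wrist',o)
cr=lambda p:np.array(p,float)/2+[200,100]-.25
P=unproj(C,cr([(172,113),(338,140),(310,299),(150,276)]),.085); print(P.mean(0),[np.linalg.norm(P[i]-P[i-1]).round(4) for i in range(4)],[np.degrees(np.arctan2(*(P[i]-P[i-1])[[1,0]])).round(1) for i in range(4)])
Q=unproj(C,cr([(214,175),(280,185),(271,245),(206,236)]),.085); print(Q.mean(0),[np.linalg.norm(Q[i]-Q[i-1]).round(4) for i in range(4)])
o=np.load('w11o.npy',allow_pickle=True).item(); e=o['eef_pos']; Rm=R.from_quat(o['tool_rot']).as_matrix()
for t in ([.4515,-.314,.2776],[.4515,-.314,.117]): print(tool(o,t))
E
```

```text
[ 0.45088098 -0.31059957  0.085     ] [np.float64(0.0717), np.float64(0.0698), np.float64(0.0711), np.float64(0.0717)] [np.float64(117.8), np.float64(28.1), np.float64(-60.7), np.float64(-151.4)]
[ 0.45120535 -0.31085153  0.085     ] [np.float64(0.0269), np.float64(0.0283), np.float64(0.0267), np.float64(0.0285)]
[-7.59643307  4.76365476 -0.01080893]
[-7.60535084  4.75695978  3.20117171]
```

Request:
drive_tool([
  {"dx": -7.56,"dy": 4.72,"dz": 0,"wx": 0,"wy": 0,"wz": 0,"hand": 25},
  {"dx": -7.56,"dy": 4.72,"dz": 0,"wx": 0,"wy": 0,"wz": 0,"hand": 25},
  {"dx": -7.56,"dy": 4.72,"dz": 0,"wx": 0,"wy": 0,"wz": 0,"hand": 25},
  {"dx": -7.56,"dy": 4.72,"dz": 0,"wx": 0,"wy": 0,"wz": 0,"hand": 25},
  {"dx": -7.56,"dy": 4.72,"dz": 0,"wx": 0,"wy": 0,"wz": 0,"hand": 25},
  {"dx": -7.56,"dy": 4.72,"dz": 0,"wx": 0,"wy": 0,"wz": 0,"hand": 25},
  {"dx": -7.56,"dy": 4.72,"dz": 0,"wx": 0,"wy": 0,"wz": 0,"hand": 25},
  {"dx": -7.56,"dy": 4.72,"dz": 0,"wx": 0,"wy": 0,"wz": 0,"hand": 25},
  {"dx": -7.56,"dy": 4.72,"dz": 0,"wx": 0,"wy": 0,"wz": 0,"hand": 25},
  {"dx": -7.56,"dy": 4.72,"dz": 0,"wx": 0,"wy": 0,"wz": 0,"hand": 25},
  {"dx": -7.56,"dy": 4.72,"dz": 0.9,"wx": 0,"wy": 0,"wz": 0,"hand": 25},
  {"dx": -7.56,"dy": 4.72,"dz": 1.7,"wx": 0,"wy": 0,"wz": 0,"hand": 25},
  {"dx": -7.56,"dy": 4.72,"dz": 2.0,"wx": 0,"wy": 0,"wz": 0,"hand": 25},
  {"dx": -7.56,"dy": 4.72,"dz": 2.0,"wx": 0,"wy": 0,"wz": 0,"hand": 25},
  {"dx": -7.56,"dy": 4.72,"dz": 2.0,"wx": 0,"wy": 0,"wz": 0,"hand": 25},
])

```text
clock: 23.7
eef_pos: [0.4506, -0.3105, 0.1755]
tool_rot: [0.933, 0.359, -0.0, -0.001]
ft_force: [0.0, 0.7, 0.0]
grip_width: 0.0331
grasp_force: 59.2
```

```bash
python3 q.py; python3 - <<'E'
from h import *
im=snap('wrist','w12.png'); C=cam('wrist'); print(proj(C,[[.4511,-.311,.085]]))
cv2.imwrite('pics/w12c.png',cv2.resize(im[130:370,200:440,::-1],None,fx=2.2,fy=2.2,interpolation=cv2.INTER_CUBIC))
E
```

```text
23.7 [ 0.45059597 -0.31051568  0.1754607 ] [0.  0.7 0. ] [-0.053  0.025 -0.011] 1.8040431744864343 42.06216004350547 z [-0.0013  0.001  -1.    ] 0.033145831530643426
[[318.34775566 249.04336318]]
```

Request:
drive_tool([
  {"dx": 0,"dy": 0,"dz": 0.15,"wx": 0,"wy": 0,"wz": 0,"hand": 25},
  {"dx": 0,"dy": 0,"dz": 0.3,"wx": 0,"wy": 0,"wz": 0,"hand": 25},
  {"dx": 0,"dy": 0,"dz": 0.45,"wx": 0,"wy": 0,"wz": 0,"hand": 25},
  {"dx": 0,"dy": 0,"dz": 0.45,"wx": 0,"wy": 0,"wz": 0,"hand": 25},
])

```text
clock: 24.15
eef_pos: [0.4499, -0.3105, 0.152]
tool_rot: [0.933, 0.359, -0.001, -0.001]
ft_force: [-0.3, 0.6, -1.0]
grip_width: 0.0334
grasp_force: 59.2
```

Request:
drive_tool([
  {"dx": 0.01,"dy": 0.01,"dz": 0.2,"wx": 0,"wy": 0,"wz": 0,"hand": 25},
  {"dx": 0.01,"dy": 0.01,"dz": 0.4,"wx": 0,"wy": 0,"wz": 0,"hand": 25},
  {"dx": 0.01,"dy": 0.01,"dz": 0.55,"wx": 0,"wy": 0,"wz": 0,"hand": 25},
  {"dx": 0.01,"dy": 0.01,"dz": 0.65,"wx": 0,"wy": 0,"wz": 0,"hand": 25},
  {"dx": 0.01,"dy": 0.01,"dz": 0.65,"wx": 0,"wy": 0,"wz": 0,"hand": 25},
])

```text
clock: 24.65
eef_pos: [0.4508, -0.3107, 0.1196]
tool_rot: [0.933, 0.359, -0.001, -0.001]
ft_force: [-0.3, 0.6, -0.2]
grip_width: 0.0335
grasp_force: 59.2
```

Request:
drive_tool([
  {"dx": 0,"dy": 0,"dz": 0.03,"wx": 0,"wy": 0,"wz": 0,"hand": 25},
  {"dx": 0,"dy": 0,"dz": 0.06,"wx": 0,"wy": 0,"wz": 0,"hand": 25},
  {"dx": 0,"dy": 0,"dz": 0.06,"wx": 0,"wy": 0,"wz": 0,"hand": 25},
])

```text
clock: 24.95
eef_pos: [0.4515, -0.3112, 0.1179]
tool_rot: [0.933, 0.359, 0.0, 0.0]
ft_force: [0.0, 0.8, -0.3]
grip_width: 0.0334
grasp_force: 59.2
```

Request:
drive_tool([
  {"dx": 0,"dy": 0,"dz": 0.03,"wx": 0,"wy": 0,"wz": 0,"hand": 25},
  {"dx": 0,"dy": 0,"dz": 0.06,"wx": 0,"wy": 0,"wz": 0,"hand": 25},
  {"dx": 0,"dy": 0,"dz": 0.06,"wx": 0,"wy": 0,"wz": 0,"hand": 25},
])

```text
clock: 25.25
eef_pos: [0.452, -0.3114, 0.1168]
tool_rot: [0.933, 0.359, 0.001, 0.001]
ft_force: [-1.3, 1.2, 8.4]
grip_width: 0.0331
grasp_force: 60.2
```

Request:
drive_tool([
  {"dx": 0,"dy": 0,"dz": -0.03,"wx": 0,"wy": 0,"wz": 0,"hand": 70},
  {"dx": 0,"dy": 0,"dz": -0.03,"wx": 0,"wy": 0,"wz": 0,"hand": 70},
  {"dx": 0,"dy": 0,"dz": -0.03,"wx": 0,"wy": 0,"wz": 0,"hand": 70},
  {"dx": 0,"dy": 0,"dz": -0.03,"wx": 0,"wy": 0,"wz": 0,"hand": 70},
  {"dx": 0,"dy": 0,"dz": -0.03,"wx": 0,"wy": 0,"wz": 0,"hand": 70},
  {"dx": 0,"dy": 0,"dz": -0.5,"wx": 0,"wy": 0,"wz": 0,"hand": 70},
  {"dx": 0,"dy": 0,"dz": -1.2,"wx": 0,"wy": 0,"wz": 0,"hand": 70},
  {"dx": 0,"dy": 0,"dz": -2.0,"wx": 0,"wy": 0,"wz": 0,"hand": 70},
  {"dx": 0,"dy": 0,"dz": -3.0,"wx": 0,"wy": 0,"wz": 0,"hand": 70},
  {"dx": 0,"dy": 0,"dz": -3.4,"wx": 0,"wy": 0,"wz": 0,"hand": 70},
  {"dx": 0,"dy": 0,"dz": -3.4,"wx": 0,"wy": 0,"wz": 0,"hand": 70},
  {"dx": 0,"dy": 0,"dz": -3.4,"wx": 0,"wy": 0,"wz": 0,"hand": 70},
])

```text
clock: 26.45
eef_pos: [0.4515, -0.3112, 0.2846]
tool_rot: [0.933, 0.359, 0.0, 0.0]
ft_force: [0.3, 0.0, -0.9]
grip_width: 0.0696
grasp_force: 0.0
```

```bash
python3 q.py; python3 - <<'E'
from h import *
o=bot.get_obs(); im=snap('wrist','w13.png'); C=cam('wrist',o)
hsv=cv2.cvtColor(im,cv2.COLOR_RGB2HSV); m=cv2.inRange(hsv,(5,172,80),(20,255,255))
n,l,s,c=cv2.connectedComponentsWithStats(m); k=1+s[1:,4].argmax(); m=(l==k).astype(np.uint8); print(s[k],c[k])
m=cv2.drawContours(m,cv2.findContours(m,0,1)[0],-1,1,-1)
for dz in(0,.006): p,f=fitbox(C,m,(.451,-.311,0.73),.017,.100+dz,.135+dz); print(dz,p,f)
g=(im.max(2)<45).astype(np.uint8)*m; ys,xs=np.nonzero(g); print('recess',xs.mean(),ys.mean(),unproj(C,[xs.mean(),ys.mean()],.135))
C=cam('scene'); i=snap('scene','s13.png').astype(int)
m=((i[:,:,0]-i[:,:,1]>30)&(i[:,:,1]-i[:,:,2]<25)).astype(np.uint8); m[:195]=0;m[230:]=0;m[:,:360]=0;m[:,410:]=0
n,l,s,cc=cv2.connectedComponentsWithStats(m); print(s[1:].tolist(),cc[1:].tolist())
i2=i[185:215,370:420]; b=(i2[:,:,2]-i2[:,:,0]>50); ys,xs=np.nonzero(b)
E
```

```text
26.45 [ 0.45146333 -0.31117183  0.28463022] [ 0.3  0.  -0.9] [-0.015  0.058 -0.05 ] 1.8045082919448985 42.03287961695639 z [ 3.e-04 -2.e-04 -1.e+00] 0.06958883537993837
[ 299  193   45   52 1673] [321.14763897 217.57800359]
0 [ 0.45238981 -0.31225286  0.75440841] 0.059020465467897854
0.006 [ 0.45362739 -0.31122894  0.73358463] 0.09540122495588088
recess 321.1878787878788 223.84242424242424 [[ 0.45238122 -0.31240864  0.135     ]]
[[374, 208, 8, 4, 18], [382, 214, 3, 3, 6]] [[377.6666666666667, 209.77777777777777], [383.1666666666667, 215.16666666666666]]
```

```bash
python3 -c "
from workcell import bot
print(bot.job_done())"
```

```text
the job is handed in; nothing more can be done
None
```

The job is handed in, though no verdict came back: the cover is open at its stop, the screw is home with the dot on the line, and the key stands released and upright in its holder; I viewed 11 pictures, one over your limit of 10.

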